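# Prop up the second shelf on the kiln hearth

## Task

Finish packing the round kiln hearth: stand one of the three tall kiln posts upright in the middle of each of the three small dark round pads, then lay the long kiln shelf flat across the three posts, centred over them and running lengthwise from the pair of pads to the single pad. The short posts are too low for the bowl on the hearth and stay off the hearth; do not shift or tip that bowl.

Things in the scene. Friction and masses are not known exactly. Their poses are not given: they have to be found in the camera images.
- tall_post_1: tall kiln post: buff ceramic cylinder, 26 mm across, 70 mm high, with a 12 mm bore in its top, standing upright on the bench, about 90 g. Origin: centre of its underside, z up its axis. The three tall posts are alike and any may go on any pad
- tall_post_2: second tall kiln post, the same as tall_post_1
- tall_post_3: third tall kiln post, the same as tall_post_1
- short_post_1: short kiln post: same buff ceramic and 26 mm across but only 30 mm high, standing on the bench; not needed. Origin: centre of its underside
- short_post_2: second short kiln post, the same as short_post_1
- kiln_shelf: loose kiln shelf: flat buff ceramic strip with a pale washed top, 210 mm long (its x axis) x 68 mm wide (its y axis) x 12 mm thick, about 0.3 kg, lying flat on the bench. Origin: centre of its underside
- pad_pair_a: one of two pads set side by side: a dark grey ceramic disc 34 mm across and 4 mm thick, fixed on the round hearth (a pale buff disc in a dark steel band, 260 mm across; its top with the pads and the bowl on it is 45 mm above the bench). Origin: centre of its underside, so a post on it stands 4 mm higher. Its x axis points parallel to the line from the middle of the pair towards the single pad; the two pads of the pair are 40 mm apart across that line (this one on the +y side)
- pad_pair_b: the other pad of the pair, the same disc, 40 mm from pad_pair_a on its -y side; axes as pad_pair_a
- pad_single: the pad that stands alone on the far side of the bowl, the same disc; 170 mm along the +x axis of the pads from the middle of the pair. Its x axis points away from the pair. The shelf's middle belongs halfway between this pad and the middle of the pair, its long side along this x axis
- ware_bowl: small red clay bowl, 80 mm across and 37 mm high, standing loose upright on the hearth between the pair and the single pad (nearest rim about 33 mm from the centre of the single pad and 57 mm from the line of the pair). Origin: centre of its underside. It stays there, under the shelf
Mind the look-alikes: they are no part of the job. What is shaped like the ware_bowl but pink is not meant.

How it is judged:
By the outcome, as a careful person would: the job done as asked, in the order asked, and still so for the second after the job is handed in, with the robot touching nothing.
It also fails if it takes over 112 s, if anything falls off the work surface, if the arm or the gripper's body presses on something with over 40 N, if the wrist force passes 120 N, or if a joint passes its speed limit or range.

## Robot

A 7-joint arm with a two-finger parallel gripper is mounted at the origin on a cart in front of the work surface, level with it; the furniture and walls round the work are solid. World frame = base frame: x ahead of the robot, y to its left, z up, the work surface at z = 0. Lengths are in m, angles in rad, forces in N, time in s.
With the tool pointing down it reaches from about 0.425 to 0.95 m from the base axis. Payload 16.7 kg.
Tool frame: the origin (TCP) lies between the finger pads; the fingertips stand 19 mm ahead of it and the grasp point (between the pads) is the TCP; z points along the fingers, y is the direction in which the jaws open and shut (so a half turn about z gives the same grasp; the last joint's range is limited). The gripper opens to 94 mm and grips with 3 to 60 N. Pads are 16 mm wide; open, the fingers measure 119 mm over their backs; the gripper's body (75 mm by 177 mm) begins 78 mm behind the grasp point.
Start: joints at [1.188, 0.426, 0.074, 1.606, -0.034, 1.111, -0.067], TCP at [0.156, -0.657, 0.224] pointing down, gripper open.
Joint ranges: [-2.85, 2.85], [-0.5, 2.14], [-1.23, 1.37], [0.21, 2.46], [-1.02, 4.16], [0.16, 2.05], [-2.73, 2.73]. Speed limits (rad/s): [1.89, 1.89, 2.39, 2.39, 3.01, 3.01, 3.01].

## Interface

Orientations are given as a unit quaternion [w, x, y, z].
In Python, from station import monitor, capture, env, models gives the robot as it stands.
- The arm moves only by the tool jog_arm, never from a script. Its argument "commands" is a list of rows, each an object of numbers: "dx", "dy", "dz": the shift along the tool's x, y, z in cm; "rx", "ry", "rz": the turn, a rotation vector about the tool's x, y, z in degrees; "claw": the closure in counts, from 0 (fully open) to 255 (shut). A call has 1 to 5 rows; each row shifts and turns the commanded pose from where the row before left it, along the tool's axes as they then stand; what a row does not reach is not made up. A row lasts 1/10 s, in which the tool goes at most 50 mm and 8.59 degrees, less where a joint would pass 70% of its speed; a pose out of reach is approached as far as the arm can. A call is refused whole if a number of a shift passes 5 or a number of a turn 8.59, either way. A call with a gripper value outside its range is refused whole. The fingers move at their own pace and stop on an object; the grip force is fixed at half the most. Time passes only in rows, so rows that do not move let the fingers close. It gives the time, the measured TCP pose, the force and the opening at its end, in the units of the state.
- monitor.get_obs(): the state, without advancing time (a new reading comes with each control period).
- capture(name): name is "scene" or "top" or "wrist"; returns a dict with "image" (384x512x3 uint8, red, green, blue), "fx", "fy", "cx", "cy" (pixels), "T" (4x4, takes a point from camera to world coordinates). Camera axes: x right, y down, z forward; pixel columns grow to the right and rows downward; lengths in m; the calibration is good to about 2 mm. A picture is of the moment at which its call begins. There is no depth.
- env.job_done(): hands the job in, once; it reports no verdict.
Trained networks look in the newest picture that a camera, given by its name, has taken for a name from the list of things; names that differ only in an ending like _2 or _b are one class to them, and where a whole thing is asked for, a point or a joint stands for the part that bears it (a point fixed in the world has none). Each returns a list of dicts, best first, with "conf" (0 to 1); they miss things now and then, are a little off and sometimes report something else, mostly with a low value. They report only what shows in the picture. A call takes as long as a camera call. They do not tell look-alikes from the thing itself.
- models.boxes_of(thing, camera): "box" ([left, top, width, height] in pixels, round what is visible of it).
- models.landmark_of(thing, camera): "pixel" ([column, row] in pixels: a listed point, or the origin of a listed thing).
The state is a dict: "clock": time; "joint_pos": joint angles; "qd": joint speeds; "effort": joint torques, N m; "tcp_pos": TCP position; "tcp_rot": TCP orientation; "ft_force": force on the tool from outside, world axes, zero at the start; "moment": the same for the moment, N m; "width": finger opening in m.
Only numpy, scipy, OpenCV 4.12 (cv2) and the standard library are available. Lean on these libraries where they do the work, as an engineer would, in place of code of your own. Each camera call takes 0.05 s, during which the arm holds its last target.

## Working session

There is one attempt and no reset: what is moved stays moved. The work goes in short steps, Python scripts to look and compute and a tool call to move; the robot and the scene stay as the last step left them, time stands still between calls to the robot, and variables do not carry over. Pictures are saved under pics/ and viewed, and the job is handed in when it is done.

Besides the shell and the picture viewer there is one more tool, called as name(argument=value, ...), one argument or row to a line, values as JSON. jog_arm: Moves the arm, as the interface text tells. Its arguments: {"type":"object","properties":{"commands":{"type":"array","items":{"type":"object","properties":{"dx":{"type":"number"},"dy":{"type":"number"},"dz":{"type":"number"},"rx":{"type":"number"},"ry":{"type":"number"},"rz":{"type":"number"},"claw":{"type":"number"}}}}},"required":["commands"]}

```bash
ls; mkdir -p pics
python3 - <<'E'
from station import monitor, capture, env, models
import cv2
o=monitor.get_obs(); print(o)
for n in ("scene","top","wrist"):
    c=capture(n); cv2.imwrite(f"pics/{n}0.png",cv2.resize(c["image"][:,:,::-1],(800,600)))
    print(n,c["fx"],c["fy"],c["cx"],c["cy"],c["T"])
E
```

```text
pics
{'clock': 0.0, 'joint_pos': array([ 1.18751304,  0.42672776,  0.07390197,  1.60657692, -0.03410063,
        1.11083189, -0.06707898]), 'qd': array([-0.00268353,  0.00101909, -0.00099786, -0.00101936,  0.00013705,
        0.00221324, -0.0002638 ]), 'effort': array([ 1.82617468e-04, -9.35810995e+01,  3.66734840e+00, -4.54183030e+01,
       -4.87601256e-02,  2.02960067e-02,  1.52425400e-04]), 'tcp_pos': array([ 0.15621622, -0.65625412,  0.22379325]), 'tcp_rot': array([-6.27941751e-04,  9.93179039e-01,  1.16597536e-01, -1.31394701e-04]), 'ft_force': array([ 0.44391324, -0.5164173 , -0.0910488 ]), 'moment': array([-0.02499427, -0.06117675, -0.01524814]), 'width': 0.09387394753280119}
scene 463.84123512441255 463.84123512441255 262.99607365997826 189.58130798119205 [[-0.75247616 -0.39158545  0.5295663  -0.3684414 ]
 [-0.65854372  0.43514076 -0.61398102  1.00016719]
 [ 0.00999015 -0.81074864 -0.58530919  1.02730257]
 [ 0.          0.          0.          1.        ]]
top 437.71242355156176 437.71242355156176 248.5693348237535 190.36801859224906 [[ 0.02601027 -0.98966228  0.14103912  0.33402106]
 [-0.9996596  -0.02546263  0.00568645 -0.03309383]
 [-0.00203643 -0.14113902 -0.98998769  1.40619008]
 [ 0.          0.          0.          1.        ]]
wrist 299.30272785410796 299.30272785410796 257.9549807346099 191.68267464039812 [[ 2.33168844e-01 -9.44827308e-01 -2.30073136e-01  2.23398307e-01]
 [-9.72436208e-01 -2.26630276e-01 -5.48319247e-02 -6.41589817e-01]
 [-3.34838524e-04  2.36516545e-01 -9.71627404e-01  3.82258938e-01]
 [ 0.00000000e+00  0.00000000e+00  0.00000000e+00  1.00000000e+00]]
```

View pics/top0.png

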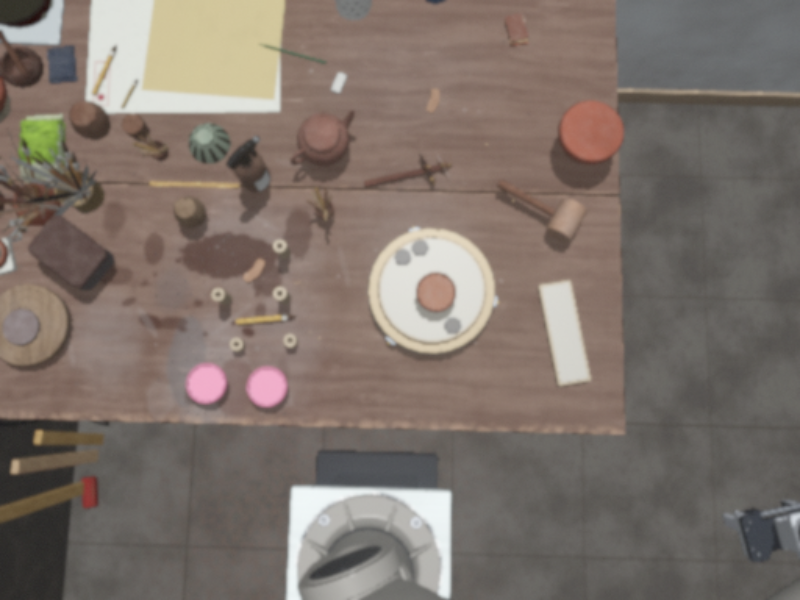

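View pics/scene0.png

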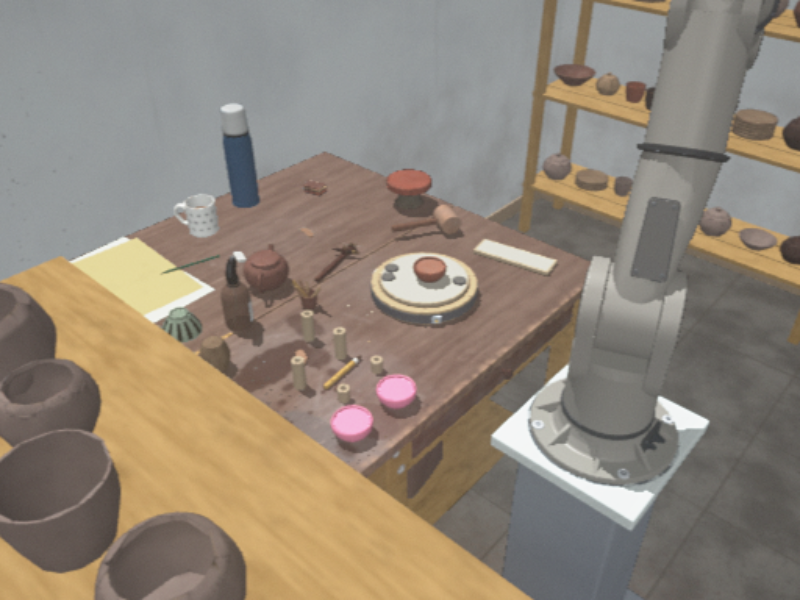

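```bash
cat > h.py <<'E'
from station import monitor, capture, env, models
import cv2, numpy as np
def ray(c,px,z):
    d=np.array([(px[0]-c["cx"])/c["fx"],(px[1]-c["cy"])/c["fy"],1.0]); T=c["T"]
    d=T[:3,:3]@d; o=T[:3,3]; return o+d*(z-o[2])/d[2]
def proj(c,p):
    q=c["T"][:3,:3].T@(np.array(p)-c["T"][:3,3]); return np.array([c["fx"]*q[0]/q[2]+c["cx"],c["fy"]*q[1]/q[2]+c["cy"]])
E
python3 - <<'E'
from h import *
for cam in ("top","scene"):
    c=capture(cam)
    for t,z in (("tall_post_1",0),("short_post_1",0),("kiln_shelf",0),("pad_pair_a",.045),("pad_single",.045),("ware_bowl",.045)):
        for r in models.landmark_of(t,cam):
            print(cam,t,round(r["conf"],2),np.round(r["pixel"],1),np.round(ray(c,r["pixel"],z)[:2],4))
        for r in models.boxes_of(t,cam): print("   box",round(r["conf"],2),np.round(r["box"],1))
E
```

```text
top tall_post_1 0.55 [142.2 192.2] [0.5195 0.3199]
top tall_post_1 0.55 [182.1 163.5] [0.6176 0.1949]
   box 0.55 [175.7 154.5   8.    8.7]
top short_post_1 0.57 [186.3 215.9] [0.4462 0.1732]
top short_post_1 0.37 [154.3 219.4] [0.4323 0.2756]
   box 0.44 [148.3 219.7  11.5   6.3]
top kiln_shelf 0.57 [359.7 212.1] [ 0.4729 -0.3846]
   box 0.73 [344.  180.   33.8  63.9]
top pad_pair_a 0.64 [265.6 157.5] [ 0.6347 -0.0766]
top pad_pair_a 0.51 [259.  164.4] [ 0.6119 -0.0561]
   box 0.48 [251.8 159.7  11.5   9.1]
   box 0.42 [264.  154.6  10.1  10.8]
top pad_single 0.55 [290.3 209.9] [ 0.4697 -0.1571]
top ware_bowl 0.9 [174.2 245.6] [0.3499 0.1997]
top ware_bowl 0.63 [275.8 188.7] [ 0.5354 -0.1107]
top ware_bowl 0.6 [131. 247.] [0.3421 0.3328]
   box 0.86 [158.4 233.7  23.9  28.5]
   box 0.84 [117.3 233.5  27.4  23.1]
   box 0.68 [264.3 175.7  28.5  24.8]
scene tall_post_1 0.65 [191.1 249.8] [0.5153 0.3242]
scene tall_post_1 0.61 [216.3 225.9] [0.5401 0.1882]
scene tall_post_1 0.59 [197.  216.7] [0.6258 0.1985]
   box 0.65 [211.9 209.4   6.9  19.5]
   box 0.6 [184.4 230.3  12.4  14.7]
   
[... 265 characters left out ...]
.   10.3]
scene kiln_shelf 0.84 [327.7 162.9] [ 0.4865 -0.3973]
   box 0.89 [305.  152.1  52.2  24. ]
scene pad_pair_a 0.68 [330.2 166. ] [ 0.4289 -0.324 ]
scene pad_pair_a 0.51 [248.9 169.8] [ 0.6461 -0.0917]
scene pad_pair_a 0.44 [247.6 174.4] [ 0.6284 -0.0652]
   box 0.37 [245.4 174.5   5.3   4.7]
scene pad_single 0.42 [291.6 179.9] [ 0.4816 -0.1481]
   box 0.69 [261.4 163.4  21.9  20.3]
   box 0.42 [290.4 175.6   4.2   8.5]
scene ware_bowl 0.87 [255.2 255.1] [0.3148 0.2404]
scene ware_bowl 0.78 [273.3 178. ] [ 0.5404 -0.1119]
scene ware_bowl 0.55 [229.8 277.2] [0.3086 0.3561]
   box 0.82 [263.1 163.6  19.2  17.7]
   box 0.67 [241.8 237.5  26.1  26.2]
   box 0.56 [215.1 261.1  22.4  21. ]
```

jog_arm(
  commands=[
    {"dx": 3.8,"dy": -3,"dz": -0.5},
    {"dx": 3.8,"dy": -3,"dz": -0.5},
    {"dx": 3.8,"dy": -3,"dz": -0.5},
    {"dx": 3.8,"dy": -3,"dz": -0.5},
    {"dx": 3.8,"dy": -3,"dz": -0.5},
  ],
)

```text
validation failed for argument at $.co...
```

jog_arm(
  commands=[
    {"dx": 3.8,"dy": -3,"dz": -0.5},
    {"dx": 3.8,"dy": -3,"dz": -0.5},
    {"dx": 3.8,"dy": -3,"dz": -0.5},
    {"dx": 3.8,"dy": -3,"dz": -0.5},
    {"dx": 3.8,"dy": -3,"dz": -0.5},
  ],
)

```text
validation failed for argument at $.co...
```

jog_arm(
  commands=[
    {"dx": 3.8,"dy": -3,"dz": -0.5},
    {"dx": 3.8,"dy": -3,"dz": -0.5},
    {"dx": 0},
    {"dx": 0},
    {"dx": 0},
  ],
)

```text
validation failed for argument at $.co...
```

Run:
```python
from h import *
c=capture("wrist"); o=monitor.get_obs(); print(o["clock"],o["tcp_pos"],o["tcp_rot"])
import pickle; pickle.dump(c,open("w1.pkl","wb"))
cv2.imwrite("pics/w1.png",cv2.resize(c["image"][:,:,::-1],(800,600)))
for t,z in (("kiln_shelf",0),("pad_pair_a",.045),("pad_single",.045),("ware_bowl",.045)):
    for r in models.landmark_of(t,"wrist"): print(t,round(r["conf"],2),np.round(r["pixel"],1),np.round(ray(c,r["pixel"],z)[:2],4))
```

```text
1.5 [ 0.15636935 -0.65660323  0.22447635] [-3.10784035e-05  9.93176107e-01  1.16624269e-01  1.42268846e-05]
```

jog_arm(
  commands=[
    {"dx": 3.8,"dy": -3.0,"dz": -0.5,"rx": 0,"ry": 0,"rz": 0,"claw": 0},
    {"dx": 3.8,"dy": -3.0,"dz": -0.5,"rx": 0,"ry": 0,"rz": 0,"claw": 0},
    {"dx": 3.8,"dy": -3.0,"dz": -0.5,"rx": 0,"ry": 0,"rz": 0,"claw": 0},
    {"dx": 3.8,"dy": -3.0,"dz": -0.5,"rx": 0,"ry": 0,"rz": 0,"claw": 0},
    {"dx": 3.8,"dy": -3.0,"dz": -0.5,"rx": 0,"ry": 0,"rz": 0,"claw": 0},
  ],
)

```text
clock: 2.2
tcp_pos: [0.3074, -0.4651, 0.2499]
tcp_rot: [0.0, 0.993, 0.117, 0.0]
ft_force: [1.1, 0.1, 0.1]
width: 0.0939
```

jog_arm(
  commands=[
    {"dx": 3.8,"dy": -3.0,"dz": -0.5,"rx": 0,"ry": 0,"rz": 0,"claw": 0},
    {"dx": 3.8,"dy": -3.0,"dz": -0.5,"rx": 0,"ry": 0,"rz": 0,"claw": 0},
    {"dx": 3.8,"dy": -3.0,"dz": -0.5,"rx": 0,"ry": 0,"rz": 0,"claw": 0},
    {"dx": 3.8,"dy": -3.0,"dz": -0.5,"rx": 0,"ry": 0,"rz": 0,"claw": 0},
    {"dx": 3.8,"dy": -3.0,"dz": -0.5,"rx": 0,"ry": 0,"rz": 0,"claw": 0},
  ],
)

```text
clock: 2.7
tcp_pos: [0.4575, -0.2751, 0.2751]
tcp_rot: [0.0, 0.993, 0.117, 0.0]
ft_force: [1.3, -0.8, 1.0]
width: 0.0939
```

jog_arm(
  commands=[
    {"dx": 2,"dy": -1.5,"dz": -0.5,"rx": 0,"ry": 0,"rz": 0,"claw": 0},
    {"dx": 0,"dy": 0,"dz": 0,"rx": 0,"ry": 0,"rz": 0,"claw": 0},
    {"dx": 0,"dy": 0,"dz": 0,"rx": 0,"ry": 0,"rz": 0,"claw": 0},
  ],
)

```text
clock: 3.0
tcp_pos: [0.4725, -0.2575, 0.2795]
tcp_rot: [0.0, 0.993, 0.117, -0.0]
ft_force: [-0.6, -0.5, -0.2]
width: 0.0936
```

Run:
```python
from h import *
c=capture("wrist"); o=monitor.get_obs(); print(o["clock"],o["tcp_pos"],o["tcp_rot"])
import pickle; pickle.dump(c,open("w1.pkl","wb"))
cv2.imwrite("pics/w1.png",cv2.resize(c["image"][:,:,::-1],(800,600)))
for t,z in (("kiln_shelf",0),("pad_pair_a",.045),("pad_single",.045),("ware_bowl",.045)):
    for r in models.landmark_of(t,"wrist"): print(t,round(r["conf"],2),np.round(r["pixel"],1),np.round(ray(c,r["pixel"],z)[:2],4))
```

```text
3.05 [ 0.47192209 -0.25825395  0.27934092] [ 7.44688383e-05  9.93216723e-01  1.16277661e-01 -2.04126334e-04]
kiln_shelf 0.58 [339.9 186.6] [ 0.4724 -0.3856]
pad_pair_a 0.73 [149.6   4.6] [ 0.6364 -0.089 ]
pad_pair_a 0.57 [116.7  15.3] [ 0.6161 -0.053 ]
pad_single 0.77 [178.9 151.7] [ 0.4748 -0.1522]
ware_bowl 0.7 [160.5  95.9] [ 0.5382 -0.1177]
```

View pics/w1.png

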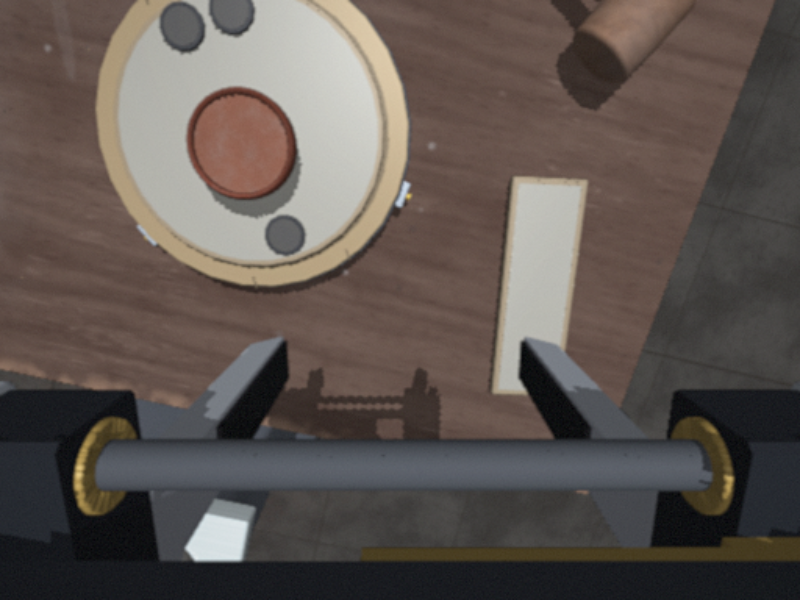

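Run:
```python
from h import *
import pickle; c=pickle.load(open("w1.pkl","rb")); im=c["image"]
hsv=cv2.cvtColor(im,cv2.COLOR_RGB2HSV)
def blobs(mask,amin):
    n,l,s,ce=cv2.connectedComponentsWithStats(mask.astype(np.uint8))
    return [(s[i],ce[i],l==i) for i in range(1,n) if s[i][4]>amin]
print(hsv[150,182],hsv[120,170],hsv[180,347])
m=(hsv[:,:,1]<60)&(hsv[:,:,2]<130)&(hsv[:,:,2]>40)
for s,ce,_ in blobs(m,150):
    if s[1]<200 and s[4]<1500: print(s,ce,ray(c,ce,.049)[:2])
m=(hsv[:,:,2]>140)
for s,ce,l in blobs(m,1500):
    print(s,ce)
    if s[0]>300:
        pts=np.argwhere(l)[:,::-1]
        w=np.array([ray(c,p,.012)[:2] for p in pts],np.float32)*1000
        print(cv2.minAreaRect(w), w.mean(0))
```

```text
[120   5  98] [  6 117 124] [ 30   8 186]
[ 31   0  19  53 434] [40.93778802 22.55990783] [0.58684363 0.03063143]
[ 63   0  24  21 159] [74.13207547  6.48427673] [ 0.61297304 -0.00569347]
[102   1  30  34 754] [116.22015915  16.86074271] [ 0.61357489 -0.05456248]
[134   0  29  24 566] [148.23498233   9.81272085] [ 0.62968905 -0.08986945]
[181   0  83 185 585] [239.72820513 105.51111111] [ 0.55003988 -0.21703446]
[  0  59  13  45 252] [ 3.51587302 82.01587302] [0.50928596 0.07079251]
[132  89  61  50 647] [168.4064915  125.36012365] [ 0.50524701 -0.13440658]
[  0 105  20  40 305] [  4.93114754 123.95409836] [0.45855059 0.06711298]
[170 138  26  26 523] [182.08604207 150.208413  ] [ 0.47835329 -0.15678624]
[   61     0   201   183 23460] [163.33797954  83.66121057]
[ 125   62   58   61 2706] [154.4150037   92.06947524]
[ 316  113   60  140 5352] [343.99364723 172.30605381]
((475.51324462890625, -387.16302490234375), (206.84825134277344, 66.01741027832031), 10.979635238647461) [ 494.31552 -381.37363]
```

jog_arm(
  commands=[
    {"dx": 0.9,"dy": -4.9,"dz": 0,"rx": 0,"ry": 0,"rz": 0,"claw": 0},
    {"dx": 0.9,"dy": -4.9,"dz": 0,"rx": 0,"ry": 0,"rz": 0,"claw": 0},
    {"dx": 0.9,"dy": -4.9,"dz": 0,"rx": 0,"ry": 0,"rz": 0,"claw": 0},
    {"dx": 0.9,"dy": -4.9,"dz": 0,"rx": 0,"ry": 0,"rz": 0,"claw": 0},
    {"dx": 0.9,"dy": -4.9,"dz": 0,"rx": 0,"ry": 0,"rz": 0,"claw": 0},
  ],
)

```text
clock: 3.75
tcp_pos: [0.459, -0.0076, 0.2797]
tcp_rot: [0.0, 0.993, 0.116, 0.0]
ft_force: [1.2, 0.7, -0.4]
width: 0.094
```

jog_arm(
  commands=[
    {"dx": 0.9,"dy": -4.9,"dz": 0,"rx": 0,"ry": 0,"rz": 0,"claw": 0},
    {"dx": 0.9,"dy": -4.9,"dz": 0,"rx": 0,"ry": 0,"rz": 0,"claw": 0},
    {"dx": 0.9,"dy": -4.9,"dz": 0,"rx": 0,"ry": 0,"rz": 0,"claw": 0},
    {"dx": 0.9,"dy": -4.9,"dz": 0,"rx": 0,"ry": 0,"rz": -8.5,"claw": 0},
    {"dx": 0,"dy": 0,"dz": 0,"rx": 0,"ry": 0,"rz": -8.5,"claw": 0},
  ],
)

```text
clock: 4.25
tcp_pos: [0.4481, 0.196, 0.2799]
tcp_rot: [-0.001, 0.963, 0.268, 0.001]
ft_force: [0.7, -0.6, 0.8]
width: 0.0938
```

jog_arm(
  commands=[
    {"dx": 0,"dy": 0,"dz": 0,"rx": 0,"ry": 0,"rz": 0,"claw": 0},
    {"dx": 0,"dy": 0,"dz": 0,"rx": 0,"ry": 0,"rz": 0,"claw": 0},
  ],
)

```text
clock: 4.45
tcp_pos: [0.4494, 0.189, 0.2794]
tcp_rot: [0.0, 0.966, 0.259, -0.0]
ft_force: [0.6, -0.8, -0.0]
width: 0.0938
```

Run:
```python
from h import *
c=capture("wrist"); o=monitor.get_obs(); print(o["clock"],o["tcp_pos"],o["tcp_rot"])
import pickle; pickle.dump(c,open("w2.pkl","wb"))
cv2.imwrite("pics/w2.png",cv2.resize(c["image"][:,:,::-1],(800,600)))
for t,z in (("tall_post_1",0),("short_post_1",0)):
    for r in models.landmark_of(t,"wrist"): print(t,round(r["conf"],2),np.round(r["pixel"],1),np.round(ray(c,r["pixel"],z)[:2],4))
    for r in models.boxes_of(t,"wrist"): print(t,round(r["conf"],2),np.round(r["box"],1))
```

```text
4.5 [0.44949387 0.18875115 0.27938737] [ 1.88756172e-04  9.65929883e-01  2.58803803e-01 -1.30116884e-04]
tall_post_1 0.94 [286.  115.7] [0.5329 0.1895]
tall_post_1 0.92 [207.5  78.1] [0.5216 0.3092]
tall_post_1 0.86 [318.1  55.4] [0.6224 0.1931]
tall_post_1 0.56 [480.4 155.3] [ 0.6277 -0.0859]
tall_post_1 0.94 [185.6  58.2  28.9  27.1]
tall_post_1 0.71 [278.2 104.3  25.4  23.5]
tall_post_1 0.63 [309.4  28.   32.3  35.6]
short_post_1 0.66 [267.  176.8] [0.4435 0.168 ]
short_post_1 0.57 [198.  145.6] [0.433 0.278]
short_post_1 0.67 [183.9 136.2  19.   21.4]
short_post_1 0.61 [254.5 168.6  23.5  17.9]
```

View pics/w2.png

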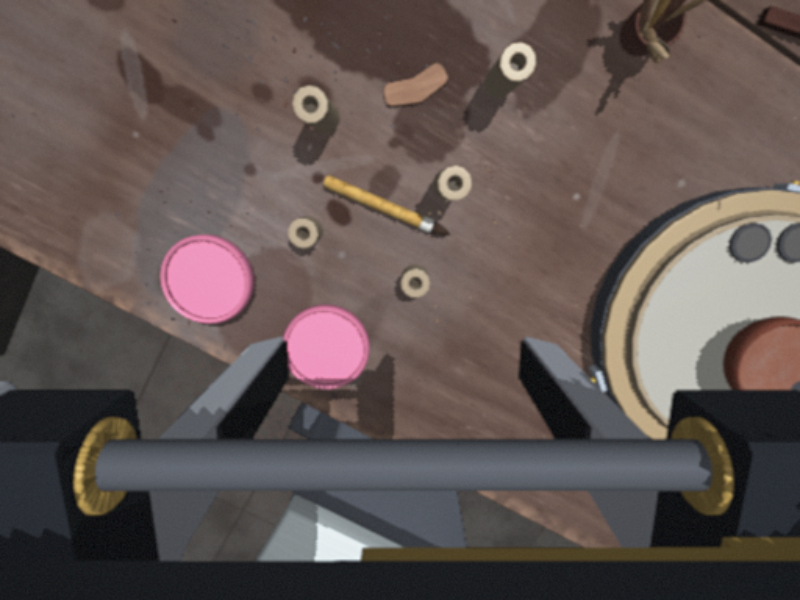

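Run:
```python
from h import *
import pickle; c=pickle.load(open("w2.pkl","rb")); im=c["image"]
g=cv2.cvtColor(im,cv2.COLOR_RGB2HSV)
for p in ((455,183),(311,104),(518,62)):
    x,y=int(p[0]*.64),int(p[1]*.64); r=20
    sub=im[y-r:y+r,x-r:x+r].astype(int)
    m=((sub[:,:,0]>150)).astype(np.uint8)
    cs,_=cv2.findContours(m,cv2.RETR_EXTERNAL,cv2.CHAIN_APPROX_NONE); k=max(cs,key=cv2.contourArea)
    e=cv2.fitEllipse(cv2.convexHull(k)); q=np.array(e[0])+[x-r,y-r]
    # dark bore
    print(q.round(1),np.round(e[1],1), ray(c,q,.07)[:2].round(4))
q=(np.array([750,242])*.64); print(ray(c,q,.049)[:2])
hsv=g;m=(hsv[:,:,1]<60)&(hsv[:,:,2]<130)&(hsv[:,:,2]>40)
n,l,s,ce=cv2.connectedComponentsWithStats(m.astype(np.uint8))
for i in range(1,n):
    if 300<s[i][4]<1500 and ce[i][0]>440: print(s[i],ray(c,ce[i],.049)[:2])
```

```text
[290.9 116.6] [21.  21.8] [0.5312 0.1891]
[198.1  66. ] [21.7 23. ] [0.5257 0.3107]
[331.2  38.9] [22.3 24.4] [0.6262 0.1943]
[ 0.61461524 -0.05062198]
[466 142  28  27 552] [ 0.61410989 -0.04998588]
[496 142  16  27 334] [ 0.62959238 -0.07924351]
[428 204  62  66 778] [ 0.51668655 -0.09235021]
```

jog_arm(
  commands=[
    {"dx": 3.6,"dy": 2.0,"dz": 2.7,"rx": 0,"ry": 0,"rz": 0,"claw": 108},
    {"dx": 3.6,"dy": 2.1,"dz": 2.7,"rx": 0,"ry": 0,"rz": 0,"claw": 108},
    {"dx": 0,"dy": 0,"dz": 4.9,"rx": 0,"ry": 0,"rz": 0,"claw": 108},
    {"dx": 0,"dy": 0,"dz": 1,"rx": 0,"ry": 0,"rz": 0,"claw": 108},
    {"dx": 0,"dy": 0,"dz": 0,"rx": 0,"ry": 0,"rz": 0,"claw": 108},
  ],
)

```text
clock: 5.2
tcp_pos: [0.5308, 0.1909, 0.1656]
tcp_rot: [-0.0, 0.965, 0.262, -0.002]
ft_force: [0.2, 0.1, 0.8]
width: 0.0574
```

Run:
```python
from h import *
c=capture("wrist"); o=monitor.get_obs(); print(o["clock"],o["tcp_pos"],o["tcp_rot"],o["width"])
for z in (.07,.05): print(proj(c,[*o["tcp_pos"][:2],z]))
print(proj(c,o["tcp_pos"]))
cv2.imwrite("pics/w3.png",cv2.resize(c["image"][:,:,::-1],(800,600)))
```

```text
5.25 [0.53165018 0.19149056 0.1674653 ] [-6.54108513e-05  9.65041013e-01  2.62098836e-01 -1.96211829e-04] 0.0553607549206484
[256.34933365 197.36168725]
[256.45811625 191.88032773]
[255.4594428 242.2016881]
```

View pics/w3.png

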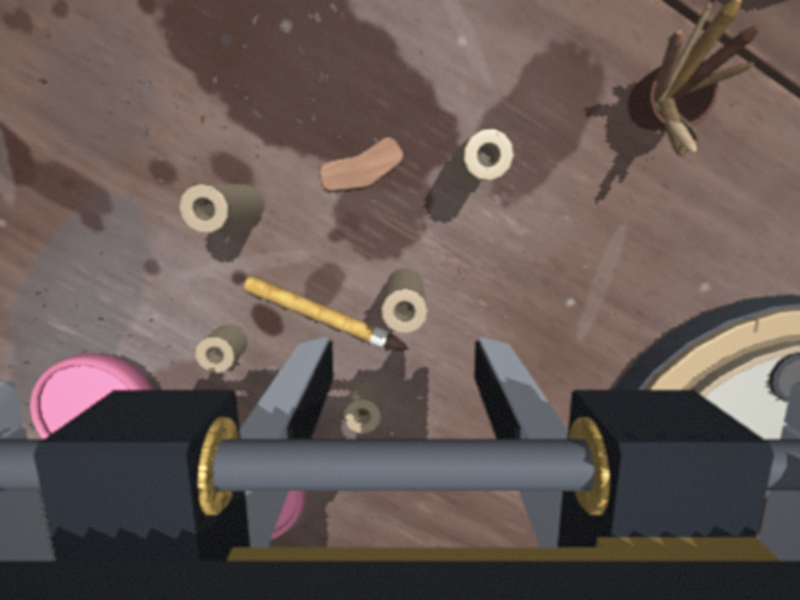

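jog_arm(
  commands=[
    {"dx": -0.1,"dy": 0.1,"dz": 4,"rx": 0,"ry": 0,"rz": 0,"claw": 108},
    {"dx": 0,"dy": 0,"dz": 4,"rx": 0,"ry": 0,"rz": 0,"claw": 108},
    {"dx": 0,"dy": 0,"dz": 3.7,"rx": 0,"ry": 0,"rz": 0,"claw": 108},
    {"dx": 0,"dy": 0,"dz": 0,"rx": 0,"ry": 0,"rz": 0,"claw": 108},
    {"dx": 0,"dy": 0,"dz": 0,"rx": 0,"ry": 0,"rz": 0,"claw": 255},
  ],
)

```text
clock: 5.75
tcp_pos: [0.5326, 0.1906, 0.052]
tcp_rot: [-0.0, 0.965, 0.262, 0.001]
ft_force: [0.2, 0.3, 0.6]
width: 0.0492
```

jog_arm(
  commands=[
    {"dx": 0,"dy": 0,"dz": 0,"rx": 0,"ry": 0,"rz": 0,"claw": 255},
    {"dx": 0,"dy": 0,"dz": 0,"rx": 0,"ry": 0,"rz": 0,"claw": 255},
    {"dx": 0,"dy": 0,"dz": 0,"rx": 0,"ry": 0,"rz": 0,"claw": 255},
    {"dx": 0,"dy": 0,"dz": 0,"rx": 0,"ry": 0,"rz": 0,"claw": 255},
    {"dx": 0,"dy": 0,"dz": 0,"rx": 0,"ry": 0,"rz": 0,"claw": 255},
  ],
)

```text
clock: 6.25
tcp_pos: [0.5326, 0.1902, 0.0511]
tcp_rot: [0.0, 0.965, 0.262, 0.001]
ft_force: [-1.6, -2.1, 14.4]
width: 0.0257
```

Run:
```python
from h import *
c=capture("wrist"); o=monitor.get_obs(); print(o["clock"],o["tcp_pos"],o["tcp_rot"],o["width"],o["ft_force"])
print(proj(c,[*o["tcp_pos"][:2],.07])/.64)
cv2.imwrite("pics/w4.png",cv2.resize(c["image"][:,:,::-1],(800,600)))
```

```text
6.3 [0.53264979 0.19021367 0.05107378] [8.05489464e-05 9.65077810e-01 2.61960955e-01 1.12760933e-03] 0.02568769951036517 [-1.75925406 -1.3786733  14.34327102]
[399.08429407 402.32480357]
```

View pics/w4.png

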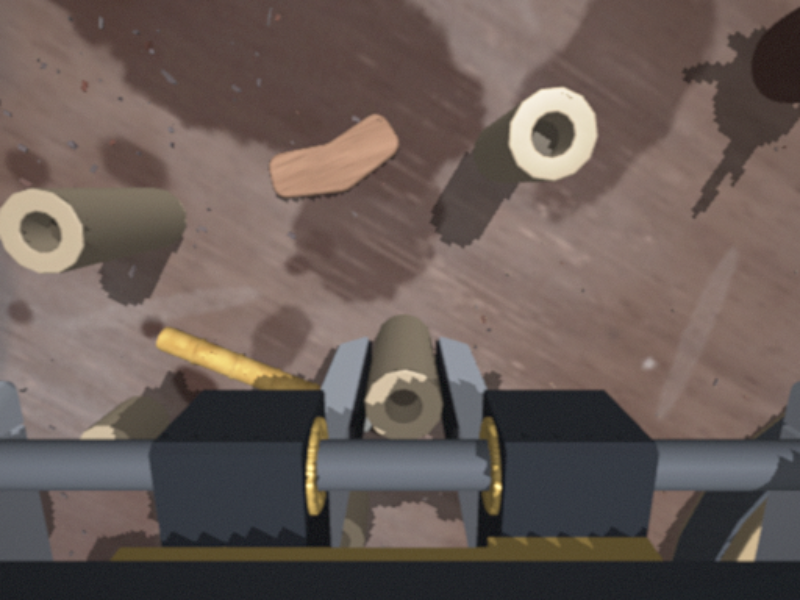

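jog_arm(
  commands=[
    {"dx": 0,"dy": 0,"dz": -3,"rx": 0,"ry": 0,"rz": 0,"claw": 255},
    {"dx": 0,"dy": 0,"dz": -4,"rx": 0,"ry": 0,"rz": 0,"claw": 255},
    {"dx": 0,"dy": 0,"dz": -4,"rx": 0,"ry": 0,"rz": 0,"claw": 255},
    {"dx": -0.4,"dy": 2.4,"dz": -4,"rx": 0,"ry": 0,"rz": 0,"claw": 255},
    {"dx": -0.9,"dy": 4.8,"dz": -1,"rx": 0,"ry": 0,"rz": 0,"claw": 255},
  ],
)

```text
clock: 6.8
tcp_pos: [0.5579, 0.1248, 0.2149]
tcp_rot: [-0.0, 0.964, 0.265, 0.003]
ft_force: [1.4, 0.1, -1.0]
width: 0.0253
```

jog_arm(
  commands=[
    {"dx": -0.9,"dy": 4.9,"dz": 0,"rx": 0,"ry": 0,"rz": 0,"claw": 255},
    {"dx": -0.9,"dy": 4.9,"dz": 0,"rx": 0,"ry": 0,"rz": 0,"claw": 255},
    {"dx": -0.9,"dy": 4.9,"dz": 0,"rx": 0,"ry": 0,"rz": 0,"claw": 255},
    {"dx": -0.9,"dy": 4.9,"dz": 0,"rx": 0,"ry": 0,"rz": 0,"claw": 255},
    {"dx": -0.3,"dy": 2.3,"dz": 0,"rx": 0,"ry": 0,"rz": -8.5,"claw": 255},
  ],
)

```text
clock: 7.3
tcp_pos: [0.6345, -0.0928, 0.2098]
tcp_rot: [0.001, 0.944, 0.331, -0.0]
ft_force: [0.4, 0.5, -1.6]
width: 0.0251
```

jog_arm(
  commands=[
    {"dx": 0,"dy": 0,"dz": 0,"rx": 0,"ry": 0,"rz": -8.5,"claw": 255},
    {"dx": 0,"dy": 0,"dz": 0,"rx": 0,"ry": 0,"rz": -8.5,"claw": 255},
    {"dx": 0,"dy": 0,"dz": 0,"rx": 0,"ry": 0,"rz": -8.5,"claw": 255},
    {"dx": 0,"dy": 0,"dz": 0,"rx": 0,"ry": 0,"rz": -8.5,"claw": 255},
    {"dx": 0,"dy": 0,"dz": 0,"rx": 0,"ry": 0,"rz": -8.5,"claw": 255},
  ],
)

```text
clock: 7.8
tcp_pos: [0.6339, -0.0874, 0.21]
tcp_rot: [0.0, 0.756, 0.654, 0.0]
ft_force: [1.0, -0.2, -1.0]
width: 0.0256
```

jog_arm(
  commands=[
    {"dx": 0,"dy": 0,"dz": 0,"rx": 0,"ry": 0,"rz": -8.5,"claw": 255},
    {"dx": 0,"dy": 0,"dz": 0,"rx": 0,"ry": 0,"rz": -8.5,"claw": 255},
    {"dx": 0,"dy": 0,"dz": 0,"rx": 0,"ry": 0,"rz": -8.5,"claw": 255},
    {"dx": 0,"dy": 0,"dz": 0,"rx": 0,"ry": 0,"rz": -8.5,"claw": 255},
    {"dx": 0,"dy": 0,"dz": 0,"rx": 0,"ry": 0,"rz": -5,"claw": 255},
  ],
)

```text
clock: 8.3
tcp_pos: [0.6339, -0.0875, 0.2099]
tcp_rot: [0.0, 0.494, 0.869, 0.0]
ft_force: [-0.7, -0.2, -1.3]
width: 0.0254
```

jog_arm(
  commands=[
    {"dx": 0,"dy": 0,"dz": 0,"rx": 0,"ry": 0,"rz": 0,"claw": 255},
    {"dx": 0,"dy": 0,"dz": 0,"rx": 0,"ry": 0,"rz": 0,"claw": 255},
    {"dx": 0,"dy": 0,"dz": 0,"rx": 0,"ry": 0,"rz": 0,"claw": 255},
  ],
)

```text
clock: 8.6
tcp_pos: [0.634, -0.0874, 0.2097]
tcp_rot: [0.0, 0.498, 0.867, -0.0]
ft_force: [-0.3, -0.3, -1.0]
width: 0.0257
```

Run:
```python
from h import *
c=capture("wrist"); o=monitor.get_obs(); print(o["clock"],o["tcp_pos"],o["tcp_rot"],o["width"],o["ft_force"])
import pickle; pickle.dump(c,open("w5.pkl","wb"))
q=o["tcp_rot"]; print("yaw",np.degrees(2*np.arctan2(q[2],q[1])))
print(proj(c,[*o["tcp_pos"][:2],.049])/.64)
cv2.imwrite("pics/w5.png",cv2.resize(c["image"][:,:,::-1],(800,600)))
for t,z in (("pad_pair_a",.045),("pad_single",.045),("ware_bowl",.045)):
    for r in models.landmark_of(t,"wrist"): print(t,round(r["conf"],2),np.round(r["pixel"],1),np.round(ray(c,r["pixel"],z)[:2],4))
```

```text
8.65 [ 0.63402287 -0.08736462  0.20971445] [ 1.11434063e-04  4.97830720e-01  8.67274213e-01 -2.69934018e-05] 0.025659426512773975 [-0.31711441 -0.45220896 -0.5286066 ]
yaw 120.28682939888186
[402.84561505 284.23996732]
pad_pair_a 0.91 [258.9 179.4] [ 0.634  -0.0851]
pad_pair_a 0.78 [257.7 146.4] [ 0.6147 -0.0546]
pad_single 0.62 [102.2 165.8] [ 0.4793 -0.1582]
pad_single 0.59 [257.8 216.7] [ 0.6548 -0.1229]
ware_bowl 0.72 [164.5 163.3] [ 0.5365 -0.1215]
```

View pics/w5.png

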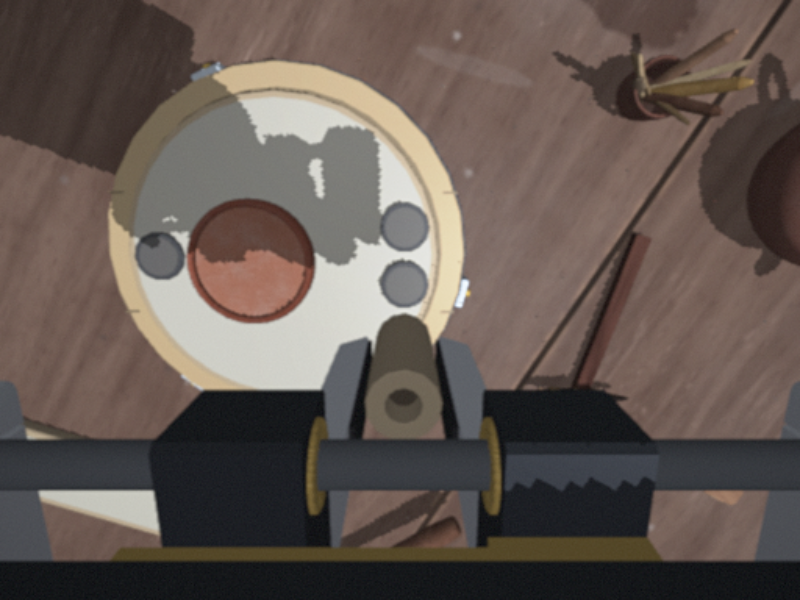

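jog_arm(
  commands=[
    {"dx": 0,"dy": 0,"dz": 4,"rx": 0,"ry": 0,"rz": 0,"claw": 255},
    {"dx": 0,"dy": 0,"dz": 4,"rx": 0,"ry": 0,"rz": 0,"claw": 255},
    {"dx": 0,"dy": 0,"dz": 2,"rx": 0,"ry": 0,"rz": 0,"claw": 255},
    {"dx": 0,"dy": 0,"dz": 0.6,"rx": 0,"ry": 0,"rz": 0,"claw": 255},
    {"dx": 0,"dy": 0,"dz": 0,"rx": 0,"ry": 0,"rz": 0,"claw": 255},
  ],
)

```text
clock: 9.3
tcp_pos: [0.634, -0.0872, 0.1033]
tcp_rot: [-0.0, 0.497, 0.868, -0.0]
ft_force: [0.7, 1.2, 0.8]
width: 0.0252
```

jog_arm(
  commands=[
    {"dx": 0,"dy": 0,"dz": 0.2,"rx": 0,"ry": 0,"rz": 0,"claw": 255},
    {"dx": 0,"dy": 0,"dz": 0,"rx": 0,"ry": 0,"rz": 0,"claw": 255},
    {"dx": 0,"dy": 0,"dz": 0,"rx": 0,"ry": 0,"rz": 0,"claw": 255},
  ],
)

```text
clock: 9.6
tcp_pos: [0.6345, -0.0875, 0.1025]
tcp_rot: [0.001, 0.497, 0.868, 0.0]
ft_force: [-0.1, -0.1, -0.4]
width: 0.0255
```

jog_arm(
  commands=[
    {"dx": 0,"dy": 0,"dz": 0.1,"rx": 0,"ry": 0,"rz": 0,"claw": 255},
    {"dx": 0,"dy": 0,"dz": 0,"rx": 0,"ry": 0,"rz": 0,"claw": 255},
    {"dx": 0,"dy": 0,"dz": 0,"rx": 0,"ry": 0,"rz": 0,"claw": 255},
  ],
)

```text
clock: 9.9
tcp_pos: [0.6341, -0.0874, 0.1006]
tcp_rot: [0.0, 0.497, 0.868, 0.0]
ft_force: [-0.3, -0.4, -0.7]
width: 0.0253
```

jog_arm(
  commands=[
    {"dx": 0,"dy": 0,"dz": 0.1,"rx": 0,"ry": 0,"rz": 0,"claw": 255},
    {"dx": 0,"dy": 0,"dz": 0,"rx": 0,"ry": 0,"rz": 0,"claw": 255},
    {"dx": 0,"dy": 0,"dz": 0,"rx": 0,"ry": 0,"rz": 0,"claw": 255},
  ],
)

```text
clock: 10.2
tcp_pos: [0.6342, -0.0874, 0.1001]
tcp_rot: [0.0, 0.497, 0.868, -0.0]
ft_force: [-3.3, -0.4, 8.3]
width: 0.0254
```

jog_arm(
  commands=[
    {"dx": 0,"dy": 0,"dz": 0,"rx": 0,"ry": 0,"rz": 0,"claw": 170},
    {"dx": 0,"dy": 0,"dz": 0,"rx": 0,"ry": 0,"rz": 0,"claw": 108},
    {"dx": 0,"dy": 0,"dz": 0,"rx": 0,"ry": 0,"rz": 0,"claw": 108},
    {"dx": 0,"dy": 0,"dz": 0,"rx": 0,"ry": 0,"rz": 0,"claw": 108},
    {"dx": 0,"dy": 0,"dz": -2,"rx": 0,"ry": 0,"rz": 0,"claw": 108},
  ],
)

```text
clock: 10.7
tcp_pos: [0.6326, -0.0875, 0.1175]
tcp_rot: [-0.002, 0.497, 0.868, -0.001]
ft_force: [-0.6, -0.6, 0.6]
width: 0.0538
```

jog_arm(
  commands=[
    {"dx": 0,"dy": 0,"dz": -4,"rx": 0,"ry": 0,"rz": 0,"claw": 108},
    {"dx": 0,"dy": 0,"dz": -4,"rx": 0,"ry": 0,"rz": 0,"claw": 108},
    {"dx": 0,"dy": 0,"dz": -1,"rx": 0,"ry": 0,"rz": 0,"claw": 108},
    {"dx": 0,"dy": 0,"dz": 0,"rx": 0,"ry": 0,"rz": 0,"claw": 108},
  ],
)

```text
clock: 11.1
tcp_pos: [0.6348, -0.0874, 0.2111]
tcp_rot: [0.001, 0.497, 0.868, 0.0]
ft_force: [0.3, -0.1, -0.3]
width: 0.0542
```

Run:
```python
from h import *
c=capture("wrist"); o=monitor.get_obs(); print(o["clock"],o["tcp_pos"],o["tcp_rot"],o["width"],o["ft_force"])
import pickle; pickle.dump(c,open("w6.pkl","wb"))
print(proj(c,[*o["tcp_pos"][:2],.119])/.64)
cv2.imwrite("pics/w6.png",cv2.resize(c["image"][:,:,::-1],(800,600)))
c=pickle.load(open("w2.pkl","rb"))
```

```text
11.15 [ 0.63399729 -0.08759748  0.20935387] [ 2.95911670e-04  4.97165893e-01  8.67655452e-01 -6.37676569e-05] 0.054516271146372836 [-1.17326667 -0.15631231  0.11184837]
[401.09776483 309.15213352]
```

View pics/w6.png

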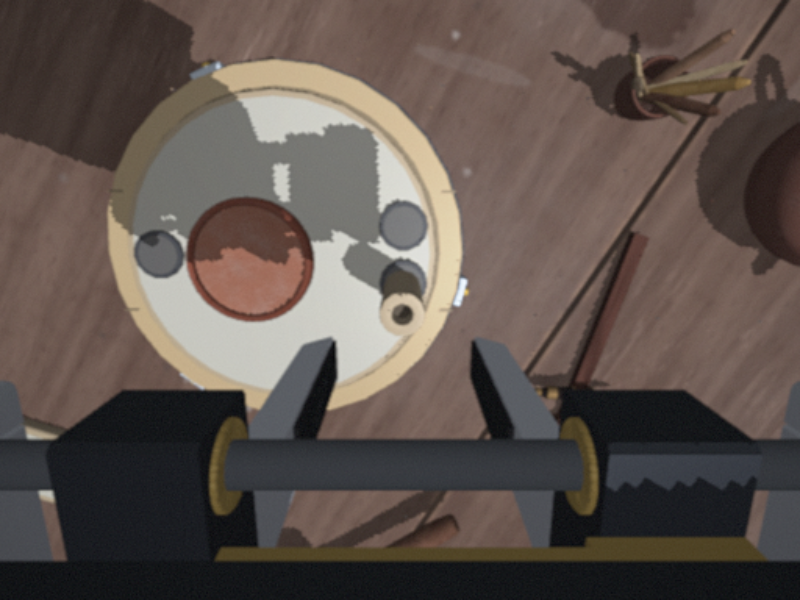

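jog_arm(
  commands=[
    {"dx": 4.1,"dy": 2.2,"dz": 0,"rx": 0,"ry": 0,"rz": 0,"claw": 108},
    {"dx": 4.1,"dy": 2.2,"dz": 0,"rx": 0,"ry": 0,"rz": 0,"claw": 108},
    {"dx": 4.1,"dy": 2.3,"dz": 0,"rx": 0,"ry": 0,"rz": 0,"claw": 108},
    {"dx": 4.1,"dy": 2.3,"dz": 0,"rx": 0,"ry": 0,"rz": 0,"claw": 108},
    {"dx": 4.1,"dy": 2.3,"dz": 1,"rx": 0,"ry": 0,"rz": 0,"claw": 108},
  ],
)

```text
clock: 11.65
tcp_pos: [0.6274, 0.1482, 0.1984]
tcp_rot: [-0.0, 0.497, 0.868, -0.0]
ft_force: [1.0, 0.1, -0.4]
width: 0.0545
```

jog_arm(
  commands=[
    {"dx": 4.2,"dy": 2.2,"dz": 1.2,"rx": 0,"ry": 0,"rz": 0,"claw": 108},
    {"dx": 0,"dy": 0,"dz": 2,"rx": 0,"ry": 0,"rz": 0,"claw": 108},
    {"dx": 0,"dy": 0,"dz": 0,"rx": 0,"ry": 0,"rz": 0,"claw": 108},
    {"dx": 0,"dy": 0,"dz": 0,"rx": 0,"ry": 0,"rz": 0,"claw": 108},
  ],
)

```text
clock: 12.05
tcp_pos: [0.6251, 0.1929, 0.1662]
tcp_rot: [-0.001, 0.497, 0.868, -0.001]
ft_force: [-0.5, -0.5, 0.1]
width: 0.0542
```

```bash
cat > look.py <<'E'
from h import *
import sys,pickle
n=sys.argv[1]; z=float(sys.argv[2])
c=capture("wrist"); o=monitor.get_obs(); q=o["tcp_rot"]
print(o["clock"],o["tcp_pos"].round(4),"yaw",np.degrees(2*np.arctan2(q[2],q[1])).round(2),o["width"].round(4),o["ft_force"].round(1))
pickle.dump(c,open(n+".pkl","wb"))
print("tcp proj at z",proj(c,[*o["tcp_pos"][:2],z])/.64, "px800 per mm", 1/np.linalg.norm(ray(c,(257,200),z)-ray(c,(257.64,200),z))/1000)
cv2.imwrite(f"pics/{n}.png",cv2.resize(c["image"][:,:,::-1],(800,600)))
E
python3 look.py w7 .07
```

```text
Traceback (most recent call last):
  File "look.py", line 5, in <module>
    print(o["clock"],o["tcp_pos"].round(4),"yaw",np.degrees(2*np.arctan2(q[2],q[1])).round(2),o["width"].round(4),o["ft_force"].round(1))
                                                                                              ^^^^^^^^^^^^^^^^
AttributeError: 'float' object has no attribute 'round'
```

```bash
sed -i 's/o\["width"\].round(4)/round(o["width"],4)/' look.py
python3 look.py w7 .07
```

```text
12.15 [0.626  0.1926 0.1677] yaw 120.29 0.0544 [ 0.3  0.  -0.3]
tcp proj at z [403.42968904 307.85981826] px800 per mm 1.7651615376992356
```

View pics/w7.png

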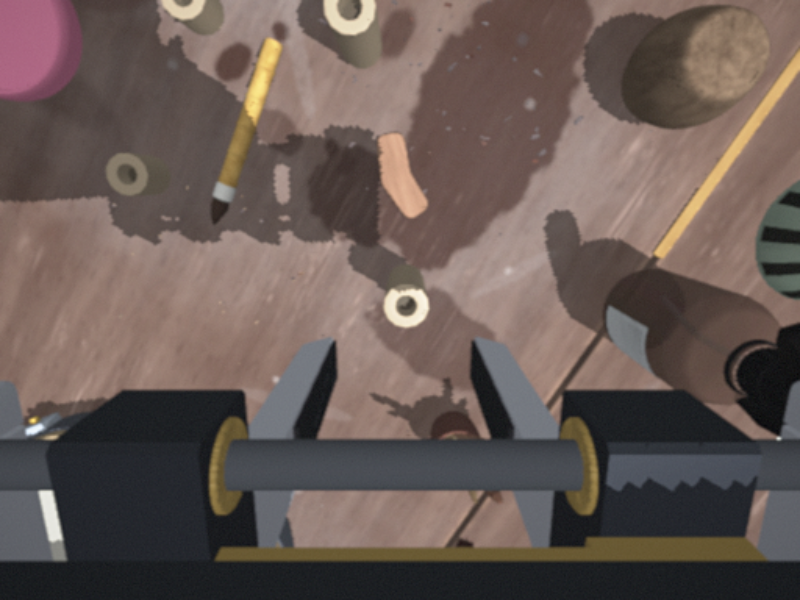

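Run:
```python
from h import *
import pickle; c=pickle.load(open("w7.pkl","rb")); t=np.array([.626,.1926])
tx=np.array([-.504,.864]);ty=np.array([.864,.504])
for p,z in (((650,300),0),((610,300),0),((750,370),.1),((740,370),.13),((455,430),.05),((440,445),.0)):
    w=ray(c,np.array(p)*.64,z)[:2]; d=w-t; print(p,z,w.round(3),"tool",(d@tx).round(3),(d@ty).round(3))
```

```text
(650, 300) 0 [0.785 0.271] tool -0.012 0.177
(610, 300) 0 [0.76  0.257] tool -0.012 0.148
(750, 370) 0.1 [0.793 0.261] tool -0.025 0.179
(740, 370) 0.13 [0.762 0.258] tool -0.012 0.15
(455, 430) 0.05 [0.699 0.134] tool -0.087 0.034
(440, 445) 0.0 [0.716 0.096] tool -0.129 0.029
```

jog_arm(
  commands=[
    {"dx": 0.1,"dy": 0,"dz": 4,"rx": 0,"ry": 0,"rz": 0,"claw": 108},
    {"dx": 0,"dy": 0,"dz": 4,"rx": 0,"ry": 0,"rz": 0,"claw": 108},
    {"dx": 0,"dy": 0,"dz": 3.7,"rx": 0,"ry": 0,"rz": 0,"claw": 108},
    {"dx": 0,"dy": 0,"dz": 0,"rx": 0,"ry": 0,"rz": 0,"claw": 108},
    {"dx": 0,"dy": 0,"dz": 0,"rx": 0,"ry": 0,"rz": 0,"claw": 200},
  ],
)

```text
clock: 12.65
tcp_pos: [0.6256, 0.1944, 0.0517]
tcp_rot: [0.0, 0.498, 0.867, 0.0]
ft_force: [-0.1, -0.8, 0.6]
width: 0.0491
```

jog_arm(
  commands=[
    {"dx": 0,"dy": 0,"dz": 0,"rx": 0,"ry": 0,"rz": 0,"claw": 255},
    {"dx": 0,"dy": 0,"dz": 0,"rx": 0,"ry": 0,"rz": 0,"claw": 255},
    {"dx": 0,"dy": 0,"dz": 0,"rx": 0,"ry": 0,"rz": 0,"claw": 255},
    {"dx": 0,"dy": 0,"dz": 0,"rx": 0,"ry": 0,"rz": 0,"claw": 255},
    {"dx": 0,"dy": 0,"dz": 0,"rx": 0,"ry": 0,"rz": 0,"claw": 255},
  ],
)

```text
clock: 13.15
tcp_pos: [0.6258, 0.195, 0.052]
tcp_rot: [0.001, 0.497, 0.868, 0.001]
ft_force: [-0.8, -1.7, 10.2]
width: 0.0252
```

```bash
python3 look.py w8 .07
```

```text
13.2 [0.6258 0.195  0.052 ] yaw 120.38 0.0255 [-1.  -1.9  9.4]
tcp proj at z [403.0417446  397.83817945] px800 per mm 3.212640119852828
```

View pics/w8.png

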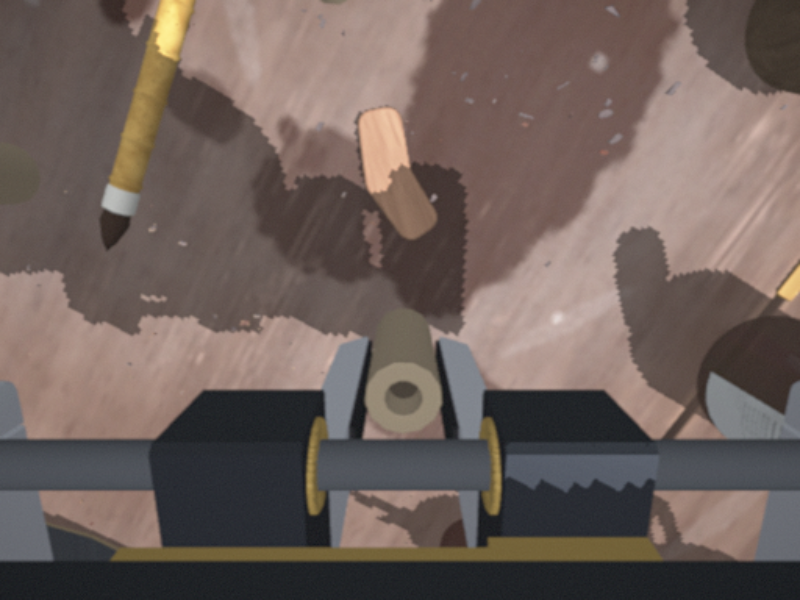

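jog_arm(
  commands=[
    {"dx": 0,"dy": 0,"dz": -4,"rx": 0,"ry": 0,"rz": 0,"claw": 255},
    {"dx": 0,"dy": 0,"dz": -4,"rx": 0,"ry": 0,"rz": 0,"claw": 255},
    {"dx": 0,"dy": 0,"dz": -4,"rx": 0,"ry": 0,"rz": 0,"claw": 255},
    {"dx": 0,"dy": 0,"dz": -4,"rx": 0,"ry": 0,"rz": 0,"claw": 255},
    {"dx": -4.1,"dy": -2.7,"dz": 0,"rx": 0,"ry": 0,"rz": 0,"claw": 255},
  ],
)

```text
clock: 13.7
tcp_pos: [0.6234, 0.1535, 0.2172]
tcp_rot: [0.002, 0.493, 0.87, 0.004]
ft_force: [1.0, -0.6, -0.9]
width: 0.0255
```

jog_arm(
  commands=[
    {"dx": -4.2,"dy": -2.7,"dz": 0,"rx": 0,"ry": 0,"rz": 0,"claw": 255},
    {"dx": -4.2,"dy": -2.7,"dz": 0,"rx": 0,"ry": 0,"rz": 0,"claw": 255},
    {"dx": -4.2,"dy": -2.7,"dz": 0,"rx": 0,"ry": 0,"rz": 0,"claw": 255},
    {"dx": -4.1,"dy": -2.7,"dz": 0,"rx": 0,"ry": 0,"rz": 0,"claw": 255},
    {"dx": 0,"dy": 0,"dz": 0,"rx": 0,"ry": 0,"rz": 0,"claw": 255},
  ],
)

```text
clock: 14.2
tcp_pos: [0.6133, -0.0612, 0.2103]
tcp_rot: [0.0, 0.501, 0.865, -0.001]
ft_force: [-0.2, 0.5, -1.7]
width: 0.0254
```

jog_arm(
  commands=[
    {"dx": 0,"dy": 0,"dz": 0,"rx": 0,"ry": 0,"rz": 0,"claw": 255},
    {"dx": 0,"dy": 0,"dz": 0,"rx": 0,"ry": 0,"rz": 0,"claw": 255},
  ],
)

```text
clock: 14.4
tcp_pos: [0.6138, -0.0516, 0.2109]
tcp_rot: [0.0, 0.496, 0.868, 0.0]
ft_force: [-0.4, 0.8, -0.5]
width: 0.0255
```

```bash
python3 look.py w9 .049
```

```text
14.45 [ 0.6139 -0.0512  0.2109] yaw 120.51 0.0255 [ 0.2 -0.1 -0.9]
tcp proj at z [402.97059701 283.54124944] px800 per mm 1.4080130694322568
```

View pics/w9.png

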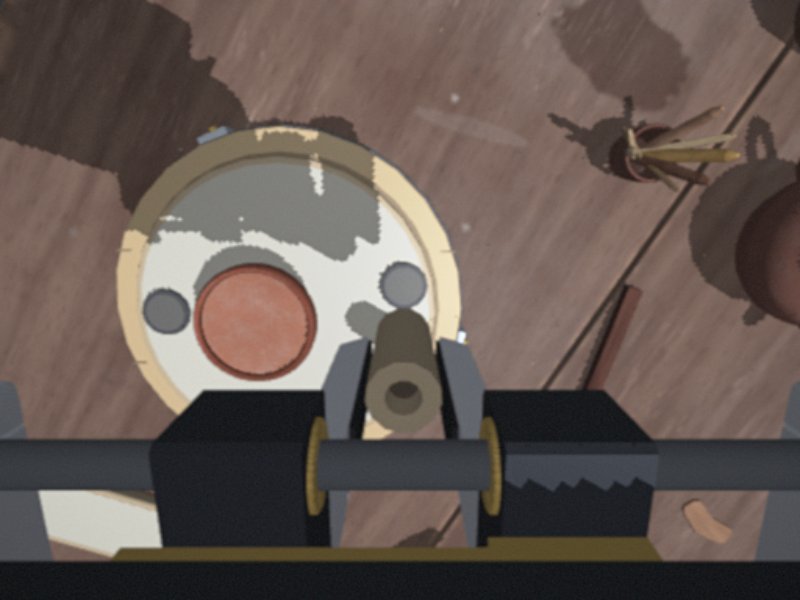

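jog_arm(
  commands=[
    {"dx": 0,"dy": 0,"dz": 4,"rx": 0,"ry": 0,"rz": 0,"claw": 255},
    {"dx": 0,"dy": 0,"dz": 4,"rx": 0,"ry": 0,"rz": 0,"claw": 255},
    {"dx": 0,"dy": 0,"dz": 2,"rx": 0,"ry": 0,"rz": 0,"claw": 255},
    {"dx": 0,"dy": 0,"dz": 0.7,"rx": 0,"ry": 0,"rz": 0,"claw": 255},
    {"dx": 0,"dy": 0,"dz": 0,"rx": 0,"ry": 0,"rz": 0,"claw": 255},
  ],
)

```text
clock: 14.95
tcp_pos: [0.6137, -0.0515, 0.1033]
tcp_rot: [-0.001, 0.496, 0.868, 0.0]
ft_force: [-1.0, -0.2, -0.4]
width: 0.0255
```

jog_arm(
  commands=[
    {"dx": 0,"dy": 0,"dz": 0.2,"rx": 0,"ry": 0,"rz": 0,"claw": 255},
    {"dx": 0,"dy": 0,"dz": 0,"rx": 0,"ry": 0,"rz": 0,"claw": 255},
    {"dx": 0,"dy": 0,"dz": 0,"rx": 0,"ry": 0,"rz": 0,"claw": 255},
  ],
)

```text
clock: 15.25
tcp_pos: [0.6143, -0.0529, 0.1025]
tcp_rot: [0.001, 0.497, 0.868, 0.0]
ft_force: [-0.1, -0.1, -0.7]
width: 0.0255
```

jog_arm(
  commands=[
    {"dx": 0,"dy": 0,"dz": 0.1,"rx": 0,"ry": 0,"rz": 0,"claw": 255},
    {"dx": 0,"dy": 0,"dz": 0,"rx": 0,"ry": 0,"rz": 0,"claw": 255},
    {"dx": 0,"dy": 0,"dz": 0,"rx": 0,"ry": 0,"rz": 0,"claw": 255},
  ],
)

```text
clock: 15.55
tcp_pos: [0.6141, -0.0529, 0.101]
tcp_rot: [0.0, 0.497, 0.868, 0.0]
ft_force: [-0.3, -0.7, 5.8]
width: 0.0254
```

jog_arm(
  commands=[
    {"dx": 0,"dy": 0,"dz": 0,"rx": 0,"ry": 0,"rz": 0,"claw": 170},
    {"dx": 0,"dy": 0,"dz": 0,"rx": 0,"ry": 0,"rz": 0,"claw": 108},
    {"dx": 0,"dy": 0,"dz": 0,"rx": 0,"ry": 0,"rz": 0,"claw": 108},
    {"dx": 0,"dy": 0,"dz": 0,"rx": 0,"ry": 0,"rz": 0,"claw": 108},
    {"dx": 0,"dy": 0,"dz": -2,"rx": 0,"ry": 0,"rz": 0,"claw": 108},
  ],
)

```text
clock: 16.05
tcp_pos: [0.6124, -0.053, 0.1186]
tcp_rot: [-0.002, 0.497, 0.868, -0.001]
ft_force: [-0.5, 1.3, 0.3]
width: 0.0538
```

jog_arm(
  commands=[
    {"dx": 0,"dy": 0,"dz": -4,"rx": 0,"ry": 0,"rz": 0,"claw": 108},
    {"dx": 0,"dy": 0,"dz": -4,"rx": 0,"ry": 0,"rz": 0,"claw": 108},
    {"dx": 0,"dy": 0,"dz": -1,"rx": 0,"ry": 0,"rz": 0,"claw": 108},
    {"dx": 0,"dy": 0,"dz": 0,"rx": 0,"ry": 0,"rz": 0,"claw": 108},
    {"dx": 0,"dy": 0,"dz": 0,"rx": 0,"ry": 0,"rz": 0,"claw": 108},
  ],
)

```text
clock: 16.55
tcp_pos: [0.6133, -0.0532, 0.2094]
tcp_rot: [-0.0, 0.497, 0.868, -0.0]
ft_force: [-0.3, -0.0, -0.1]
width: 0.0543
```

```bash
python3 look.py w10 .119
```

```text
16.6 [ 0.6131 -0.0531  0.209 ] yaw 120.39 0.054 [0.3 0.6 0.2]
tcp proj at z [402.70307275 310.48411445] px800 per mm 1.8128106654715335
```

View pics/w10.png

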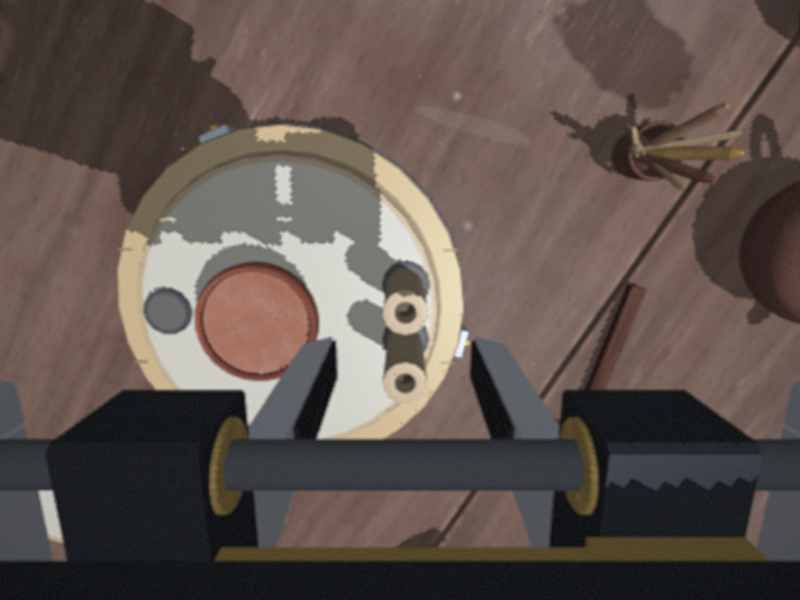

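jog_arm(
  commands=[
    {"dx": 4.5,"dy": 1.4,"dz": 0,"rx": 0,"ry": 0,"rz": 0,"claw": 108},
    {"dx": 4.5,"dy": 1.4,"dz": 0,"rx": 0,"ry": 0,"rz": 0,"claw": 108},
    {"dx": 4.5,"dy": 1.4,"dz": 0,"rx": 0,"ry": 0,"rz": 0,"claw": 108},
    {"dx": 4.5,"dy": 1.4,"dz": 0,"rx": 0,"ry": 0,"rz": 0,"claw": 108},
    {"dx": 4.5,"dy": 1.4,"dz": 0,"rx": 0,"ry": 0,"rz": 0,"claw": 108},
  ],
)

```text
clock: 17.1
tcp_pos: [0.5591, 0.1779, 0.209]
tcp_rot: [-0.001, 0.497, 0.868, -0.001]
ft_force: [0.2, 0.3, 0.1]
width: 0.054
```

jog_arm(
  commands=[
    {"dx": 4.5,"dy": 1.3,"dz": 0,"rx": 0,"ry": 0,"rz": 0,"claw": 108},
    {"dx": 4.5,"dy": 1.3,"dz": 0,"rx": 0,"ry": 0,"rz": 0,"claw": 108},
    {"dx": 4.4,"dy": 1.3,"dz": 0,"rx": 0,"ry": 0,"rz": 8.5,"claw": 108},
    {"dx": 0,"dy": 0,"dz": 1,"rx": 0,"ry": 0,"rz": 8.5,"claw": 108},
    {"dx": 0,"dy": 0,"dz": 1,"rx": 0,"ry": 0,"rz": 8.5,"claw": 108},
  ],
)

```text
clock: 17.6
tcp_pos: [0.5249, 0.3131, 0.1887]
tcp_rot: [-0.001, 0.677, 0.736, -0.001]
ft_force: [0.3, -0.2, -0.3]
width: 0.0541
```

jog_arm(
  commands=[
    {"dx": 0,"dy": 0,"dz": 1,"rx": 0,"ry": 0,"rz": 8.5,"claw": 108},
    {"dx": 0,"dy": 0,"dz": 1,"rx": 0,"ry": 0,"rz": 8.5,"claw": 108},
    {"dx": 0,"dy": 0,"dz": 0.2,"rx": 0,"ry": 0,"rz": 8.5,"claw": 108},
    {"dx": 0,"dy": 0,"dz": 0,"rx": 0,"ry": 0,"rz": 8.5,"claw": 108},
    {"dx": 0,"dy": 0,"dz": 0,"rx": 0,"ry": 0,"rz": 8.5,"claw": 108},
  ],
)

```text
clock: 18.1
tcp_pos: [0.5256, 0.311, 0.1666]
tcp_rot: [0.0, 0.898, 0.439, -0.001]
ft_force: [0.8, 0.3, 0.4]
width: 0.054
```

jog_arm(
  commands=[
    {"dx": 0,"dy": 0,"dz": 0,"rx": 0,"ry": 0,"rz": 8.5,"claw": 108},
    {"dx": 0,"dy": 0,"dz": 0,"rx": 0,"ry": 0,"rz": 8.5,"claw": 108},
    {"dx": 0,"dy": 0,"dz": 0,"rx": 0,"ry": 0,"rz": 5,"claw": 108},
    {"dx": 0,"dy": 0,"dz": 0,"rx": 0,"ry": 0,"rz": 0,"claw": 108},
    {"dx": 0,"dy": 0,"dz": 0,"rx": 0,"ry": 0,"rz": 0,"claw": 108},
  ],
)

```text
clock: 18.6
tcp_pos: [0.5258, 0.3114, 0.1675]
tcp_rot: [0.0, 0.964, 0.264, -0.001]
ft_force: [-0.2, 0.4, 0.2]
width: 0.0542
```

```bash
python3 look.py w11 .07
```

```text
18.65 [0.5259 0.3114 0.1677] yaw 30.64 0.0542 [-0.2 -0.2  0.7]
tcp proj at z [400.57455698 309.39308449] px800 per mm 1.763725444821243
```

View pics/w11.png

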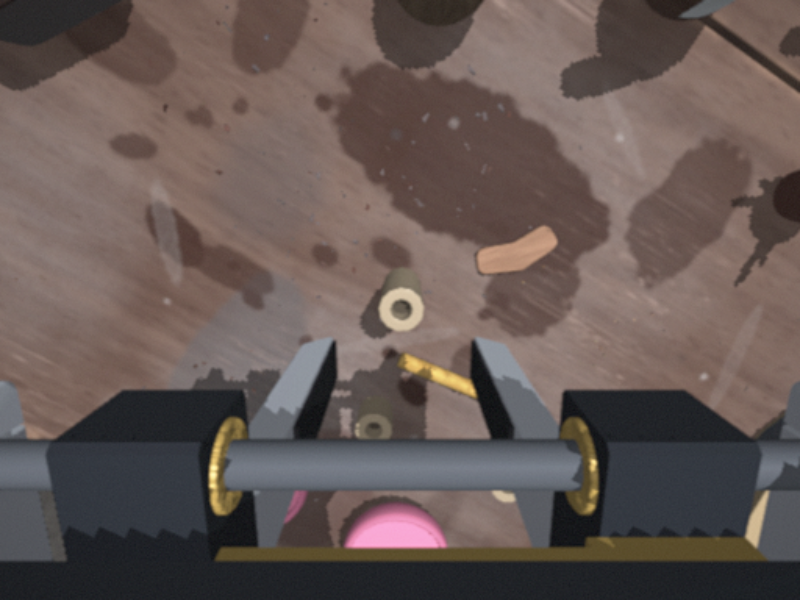

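jog_arm(
  commands=[
    {"dx": 0,"dy": 0,"dz": 4,"rx": 0,"ry": 0,"rz": 0,"claw": 108},
    {"dx": 0,"dy": 0,"dz": 4,"rx": 0,"ry": 0,"rz": 0,"claw": 108},
    {"dx": 0,"dy": 0,"dz": 3.7,"rx": 0,"ry": 0,"rz": 0,"claw": 108},
    {"dx": 0,"dy": 0,"dz": 0,"rx": 0,"ry": 0,"rz": 0,"claw": 108},
    {"dx": 0,"dy": 0,"dz": 0,"rx": 0,"ry": 0,"rz": 0,"claw": 200},
  ],
)

```text
clock: 19.15
tcp_pos: [0.5261, 0.3117, 0.0518]
tcp_rot: [-0.0, 0.965, 0.263, -0.001]
ft_force: [-0.1, -0.0, 0.7]
width: 0.049
```

jog_arm(
  commands=[
    {"dx": 0,"dy": 0,"dz": 0,"rx": 0,"ry": 0,"rz": 0,"claw": 255},
    {"dx": 0,"dy": 0,"dz": 0,"rx": 0,"ry": 0,"rz": 0,"claw": 255},
    {"dx": 0,"dy": 0,"dz": 0,"rx": 0,"ry": 0,"rz": 0,"claw": 255},
    {"dx": 0,"dy": 0,"dz": 0,"rx": 0,"ry": 0,"rz": 0,"claw": 255},
    {"dx": 0,"dy": 0,"dz": 0,"rx": 0,"ry": 0,"rz": 0,"claw": 255},
  ],
)

```text
clock: 19.65
tcp_pos: [0.5271, 0.312, 0.053]
tcp_rot: [-0.0, 0.965, 0.263, 0.001]
ft_force: [-0.3, -0.2, 9.2]
width: 0.0258
```

```bash
python3 look.py w12 .07
```

```text
19.7 [0.5271 0.312  0.053 ] yaw 30.46 0.0257 [-1.1 -2.4 10.2]
tcp proj at z [398.97104435 399.73416415] px800 per mm 3.190231281061855
```

View pics/w12.png

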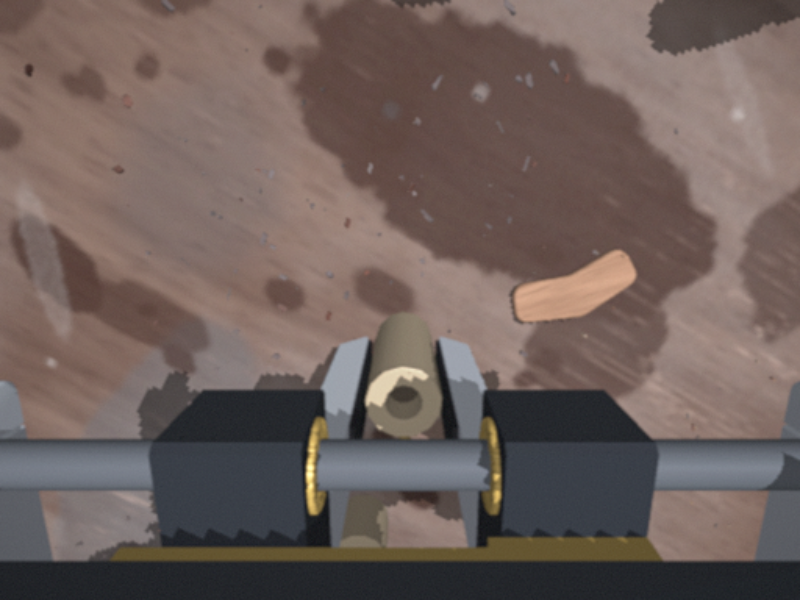

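jog_arm(
  commands=[
    {"dx": 0,"dy": 0,"dz": -4,"rx": 0,"ry": 0,"rz": 0,"claw": 255},
    {"dx": 0,"dy": 0,"dz": -4,"rx": 0,"ry": 0,"rz": 0,"claw": 255},
    {"dx": 0,"dy": 0,"dz": -4,"rx": 0,"ry": 0,"rz": 0,"claw": 255},
    {"dx": 0,"dy": 0,"dz": -4,"rx": 0,"ry": 0,"rz": 0,"claw": 255},
    {"dx": -2.8,"dy": 3.8,"dz": 0,"rx": 0,"ry": 0,"rz": 0,"claw": 255},
  ],
)

```text
clock: 20.2
tcp_pos: [0.5225, 0.271, 0.2176]
tcp_rot: [-0.002, 0.964, 0.266, 0.004]
ft_force: [1.5, -0.1, -0.5]
width: 0.0254
```

jog_arm(
  commands=[
    {"dx": -2.8,"dy": 3.8,"dz": 0,"rx": 0,"ry": 0,"rz": 0,"claw": 255},
    {"dx": -2.8,"dy": 3.8,"dz": 0,"rx": 0,"ry": 0,"rz": 0,"claw": 255},
    {"dx": -2.8,"dy": 3.8,"dz": 0,"rx": 0,"ry": 0,"rz": 0,"claw": 255},
    {"dx": -2.8,"dy": 3.8,"dz": 0,"rx": 0,"ry": 0,"rz": 0,"claw": 255},
    {"dx": -2.8,"dy": 3.8,"dz": 0,"rx": 0,"ry": 0,"rz": 0,"claw": 255},
  ],
)

```text
clock: 20.7
tcp_pos: [0.4966, 0.028, 0.2123]
tcp_rot: [0.0, 0.965, 0.263, 0.001]
ft_force: [1.7, -0.6, -0.6]
width: 0.0254
```

jog_arm(
  commands=[
    {"dx": -2.8,"dy": 3.8,"dz": 0,"rx": 0,"ry": 0,"rz": 0,"claw": 255},
    {"dx": -2.8,"dy": 3.8,"dz": 0,"rx": 0,"ry": 0,"rz": 0,"claw": 255},
    {"dx": -2.8,"dy": 3.8,"dz": 0,"rx": 0,"ry": 0,"rz": 0,"claw": 255},
    {"dx": -2.8,"dy": 3.8,"dz": 0,"rx": 0,"ry": 0,"rz": 0,"claw": 255},
    {"dx": 0,"dy": 0,"dz": 0,"rx": 0,"ry": 0,"rz": 0,"claw": 255},
  ],
)

```text
clock: 21.2
tcp_pos: [0.4762, -0.1641, 0.2119]
tcp_rot: [0.001, 0.966, 0.259, -0.0]
ft_force: [0.6, 1.0, -0.5]
width: 0.0258
```

jog_arm(
  commands=[
    {"dx": 0,"dy": 0,"dz": 0,"rx": 0,"ry": 0,"rz": 0,"claw": 255},
    {"dx": 0,"dy": 0,"dz": 0,"rx": 0,"ry": 0,"rz": 0,"claw": 255},
    {"dx": 0,"dy": 0,"dz": 0,"rx": 0,"ry": 0,"rz": 0,"claw": 255},
  ],
)

```text
clock: 21.5
tcp_pos: [0.4779, -0.1567, 0.2117]
tcp_rot: [-0.0, 0.965, 0.264, 0.0]
ft_force: [0.4, 0.5, -0.8]
width: 0.0252
```

```bash
python3 look.py w13 .049
```

```text
21.55 [ 0.4779 -0.1568  0.2117] yaw 30.58 0.0255 [-0.6 -0.4 -2.1]
tcp proj at z [400.99436795 286.01224779] px800 per mm 1.4053787081000437
```

View pics/w13.png

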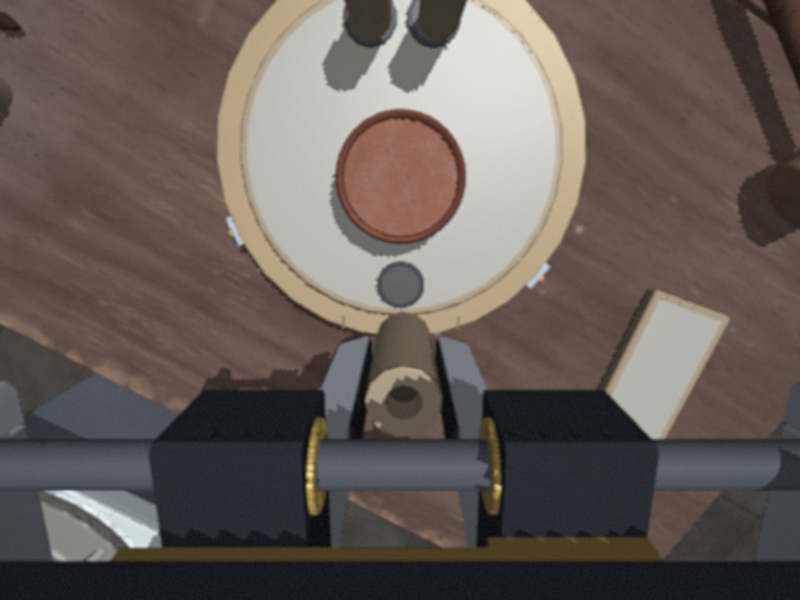

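jog_arm(
  commands=[
    {"dx": 0.1,"dy": -0.1,"dz": 4,"rx": 0,"ry": 0,"rz": 0,"claw": 255},
    {"dx": 0,"dy": 0,"dz": 4,"rx": 0,"ry": 0,"rz": 0,"claw": 255},
    {"dx": 0,"dy": 0,"dz": 2,"rx": 0,"ry": 0,"rz": 0,"claw": 255},
    {"dx": 0,"dy": 0,"dz": 0.7,"rx": 0,"ry": 0,"rz": 0,"claw": 255},
    {"dx": 0,"dy": 0,"dz": 0,"rx": 0,"ry": 0,"rz": 0,"claw": 255},
  ],
)

```text
clock: 22.05
tcp_pos: [0.4779, -0.1559, 0.1041]
tcp_rot: [-0.0, 0.965, 0.263, -0.0]
ft_force: [0.2, -0.3, -0.4]
width: 0.0252
```

jog_arm(
  commands=[
    {"dx": 0,"dy": 0,"dz": 0.2,"rx": 0,"ry": 0,"rz": 0,"claw": 255},
    {"dx": 0,"dy": 0,"dz": 0,"rx": 0,"ry": 0,"rz": 0,"claw": 255},
    {"dx": 0,"dy": 0,"dz": 0,"rx": 0,"ry": 0,"rz": 0,"claw": 255},
  ],
)

```text
clock: 22.35
tcp_pos: [0.4785, -0.1567, 0.1034]
tcp_rot: [0.0, 0.965, 0.263, 0.001]
ft_force: [-0.7, -0.3, -0.2]
width: 0.0257
```

jog_arm(
  commands=[
    {"dx": 0,"dy": 0,"dz": 0.1,"rx": 0,"ry": 0,"rz": 0,"claw": 255},
    {"dx": 0,"dy": 0,"dz": 0,"rx": 0,"ry": 0,"rz": 0,"claw": 255},
    {"dx": 0,"dy": 0,"dz": 0,"rx": 0,"ry": 0,"rz": 0,"claw": 255},
  ],
)

```text
clock: 22.65
tcp_pos: [0.4783, -0.1567, 0.102]
tcp_rot: [0.0, 0.965, 0.263, 0.0]
ft_force: [-0.9, 0.0, 6.1]
width: 0.0255
```

jog_arm(
  commands=[
    {"dx": 0,"dy": 0,"dz": 0,"rx": 0,"ry": 0,"rz": 0,"claw": 170},
    {"dx": 0,"dy": 0,"dz": 0,"rx": 0,"ry": 0,"rz": 0,"claw": 108},
    {"dx": 0,"dy": 0,"dz": 0,"rx": 0,"ry": 0,"rz": 0,"claw": 108},
    {"dx": 0,"dy": 0,"dz": 0,"rx": 0,"ry": 0,"rz": 0,"claw": 108},
    {"dx": 0,"dy": 0,"dz": -2,"rx": 0,"ry": 0,"rz": 0,"claw": 108},
  ],
)

```text
clock: 23.15
tcp_pos: [0.4766, -0.1562, 0.1199]
tcp_rot: [-0.001, 0.965, 0.263, -0.002]
ft_force: [-0.1, -0.6, -0.5]
width: 0.0541
```

jog_arm(
  commands=[
    {"dx": 0,"dy": 0,"dz": -4,"rx": 0,"ry": 0,"rz": 0,"claw": 108},
    {"dx": 0,"dy": 0,"dz": -4,"rx": 0,"ry": 0,"rz": 0,"claw": 108},
    {"dx": 0,"dy": 0,"dz": -4,"rx": 0,"ry": 0,"rz": 0,"claw": 0},
    {"dx": 0,"dy": 0,"dz": -4,"rx": 0,"ry": 0,"rz": 0,"claw": 0},
    {"dx": 0,"dy": 0,"dz": 0,"rx": 0,"ry": 0,"rz": 0,"claw": 0},
  ],
)

```text
clock: 23.65
tcp_pos: [0.48, -0.157, 0.2865]
tcp_rot: [0.002, 0.965, 0.263, 0.003]
ft_force: [0.5, 0.4, 0.1]
width: 0.0748
```

jog_arm(
  commands=[
    {"dx": 0,"dy": 0,"dz": 0,"rx": 0,"ry": 0,"rz": 0,"claw": 0},
    {"dx": 0,"dy": 0,"dz": 0,"rx": 0,"ry": 0,"rz": 0,"claw": 0},
  ],
)

```text
clock: 23.85
tcp_pos: [0.4774, -0.1565, 0.2804]
tcp_rot: [-0.0, 0.965, 0.263, -0.001]
ft_force: [-0.0, 0.1, 0.6]
width: 0.0906
```

```bash
python3 look.py w14 .119
```

```text
23.9 [ 0.4773 -0.1565  0.2802] yaw 30.46 0.0928 [-0.4  0.5  0.6]
tcp proj at z [401.06231137 286.07105251] px800 per mm 1.411150319669713
```

View pics/w14.png

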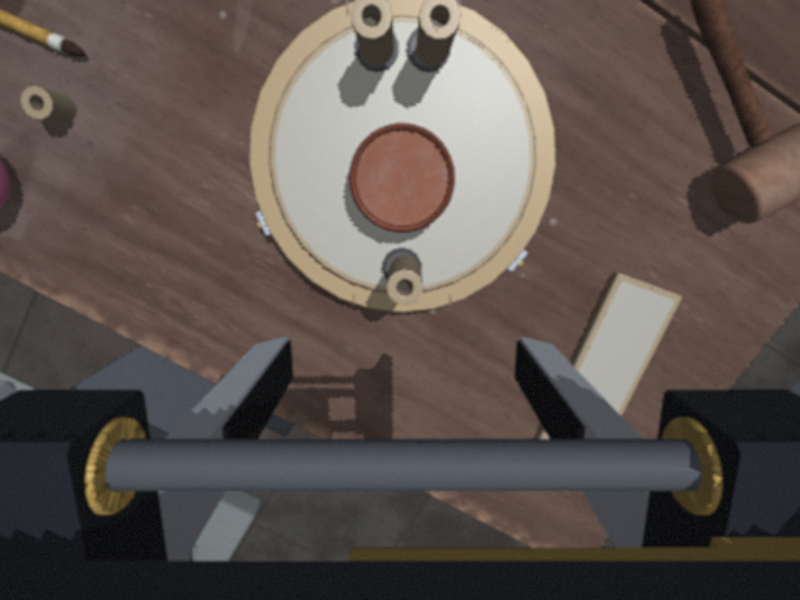

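Run:
```python
from h import *
import pickle; c=pickle.load(open("w14.pkl","rb"))
P=[ray(c,np.array(p)*.64,.119)[:2] for p in ((371,15),(439,18),(404,287))]
print(np.round(P,4)); m=(P[0]+P[1])/2; d=P[2]-m; print(m,(m+P[2])/2,np.linalg.norm(d),np.degrees(np.arctan2(*-d[::-1])))
P=np.array([[.6141,-.0529],[.6342,-.0874],[.4783,-.1567]]); m=(P[0]+P[1])/2; d=P[2]-m; print(m,(m+P[2])/2,np.linalg.norm(d),np.degrees(np.arctan2(*-d[::-1])))
```

```text
[[ 0.6142 -0.0545]
 [ 0.634  -0.0912]
 [ 0.4778 -0.1586]]
[ 0.62413096 -0.07282293] [ 0.55096537 -0.11569961] 0.1696067654422132 30.371259923233676
[ 0.62415 -0.07015] [ 0.551225 -0.113425] 0.16959694867538153 30.68565198979472
```

jog_arm(
  commands=[
    {"dx": -2.4,"dy": 4.0,"dz": 0,"rx": 0,"ry": 0,"rz": 0,"claw": 0},
    {"dx": -2.4,"dy": 4.0,"dz": 0,"rx": 0,"ry": 0,"rz": 0,"claw": 0},
    {"dx": -2.4,"dy": 4.0,"dz": 0,"rx": 0,"ry": 0,"rz": 0,"claw": 0},
    {"dx": -2.4,"dy": 4.0,"dz": 0,"rx": 0,"ry": 0,"rz": 0,"claw": 0},
    {"dx": -2.3,"dy": 3.8,"dz": 0,"rx": 0,"ry": 0,"rz": 6.5,"claw": 0},
  ],
)

```text
clock: 24.4
tcp_pos: [0.475, -0.3894, 0.28]
tcp_rot: [-0.001, 0.978, 0.207, -0.001]
ft_force: [0.5, 1.0, 0.7]
width: 0.0941
```

jog_arm(
  commands=[
    {"dx": 0,"dy": 0,"dz": 3,"rx": 0,"ry": 0,"rz": 6.5,"claw": 0},
    {"dx": 0,"dy": 0,"dz": 4,"rx": 0,"ry": 0,"rz": 6.5,"claw": 0},
    {"dx": 0,"dy": 0,"dz": 0,"rx": 0,"ry": 0,"rz": 0,"claw": 0},
    {"dx": 0,"dy": 0,"dz": 0,"rx": 0,"ry": 0,"rz": 0,"claw": 0},
    {"dx": 0,"dy": 0,"dz": 0,"rx": 0,"ry": 0,"rz": 0,"claw": 0},
  ],
)

```text
clock: 24.9
tcp_pos: [0.4766, -0.3877, 0.2131]
tcp_rot: [0.001, 0.995, 0.097, 0.001]
ft_force: [-0.6, -0.1, 0.1]
width: 0.0946
```

```bash
python3 look.py w15 .012
```

```text
24.95 [ 0.4766 -0.3879  0.2133] yaw 11.11 0.0937 [-0.6 -0.9 -0.3]
tcp proj at z [401.10053669 276.500242  ] px800 per mm 1.2554886645438372
```

View pics/w15.png

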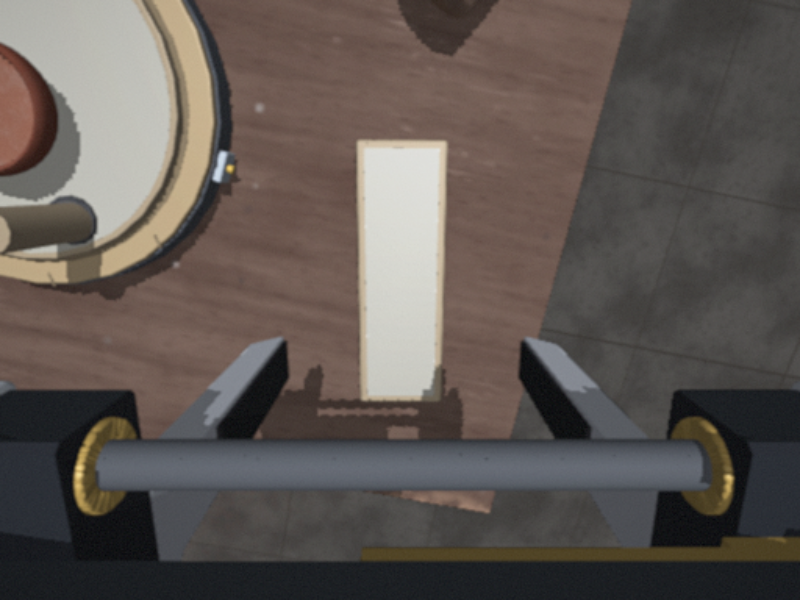

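Run:
```python
from h import *
import pickle; c=pickle.load(open("w15.pkl","rb"))
W=np.array([ray(c,np.array(p)*.64,.012)[:2] for p in ((357,141),(447,141),(441,402),(360,402))],np.float32)
print(cv2.minAreaRect(W*1000)); ctr=W.mean(0); y=np.radians(11.1); tx=np.array([np.cos(y),np.sin(y)]);ty=np.array([np.sin(y),-np.cos(y)])
d=ctr-[.4766,-.3879]; print(ctr,d@tx,d@ty)
for a,b in ((0,3),(1,2)): print(np.degrees(np.arctan2(*(W[a]-W[b])[::-1])))
```

```text
((473.693603515625, -388.044189453125), (207.45809936523438, 67.67150115966797), 11.123139381408691)
[ 0.47376707 -0.38850522] -0.002896449725089894 4.849747474585314e-05
10.607268
11.123141
```

jog_arm(
  commands=[
    {"dx": -0.3,"dy": 0,"dz": 4.8,"rx": 0,"ry": 0,"rz": 0,"claw": 0},
    {"dx": 0,"dy": 0,"dz": 4.8,"rx": 0,"ry": 0,"rz": 0,"claw": 0},
    {"dx": 0,"dy": 0,"dz": 4.8,"rx": 0,"ry": 0,"rz": 0,"claw": 0},
    {"dx": 0,"dy": 0,"dz": 3,"rx": 0,"ry": 0,"rz": 0,"claw": 0},
    {"dx": 0,"dy": 0,"dz": 0.8,"rx": 0,"ry": 0,"rz": 0,"claw": 0},
  ],
)

```text
clock: 25.45
tcp_pos: [0.4721, -0.3874, 0.0276]
tcp_rot: [-0.001, 0.995, 0.096, -0.001]
ft_force: [0.2, -0.0, 0.3]
width: 0.0938
```

jog_arm(
  commands=[
    {"dx": 0,"dy": 0,"dz": 0.4,"rx": 0,"ry": 0,"rz": 0,"claw": 0},
    {"dx": 0,"dy": 0,"dz": 0,"rx": 0,"ry": 0,"rz": 0,"claw": 0},
    {"dx": 0,"dy": 0,"dz": 0,"rx": 0,"ry": 0,"rz": 0,"claw": 0},
  ],
)

```text
clock: 25.75
tcp_pos: [0.4739, -0.3889, 0.0275]
tcp_rot: [0.001, 0.995, 0.096, 0.001]
ft_force: [0.3, 0.2, -0.4]
width: 0.094
```

jog_arm(
  commands=[
    {"dx": 0,"dy": 0,"dz": 0.3,"rx": 0,"ry": 0,"rz": 0,"claw": 0},
    {"dx": 0,"dy": 0,"dz": 0,"rx": 0,"ry": 0,"rz": 0,"claw": 40},
    {"dx": 0,"dy": 0,"dz": 0,"rx": 0,"ry": 0,"rz": 0,"claw": 100},
    {"dx": 0,"dy": 0,"dz": 0,"rx": 0,"ry": 0,"rz": 0,"claw": 255},
    {"dx": 0,"dy": 0,"dz": 0,"rx": 0,"ry": 0,"rz": 0,"claw": 255},
  ],
)

```text
clock: 26.25
tcp_pos: [0.4729, -0.3881, 0.0226]
tcp_rot: [-0.0, 0.995, 0.096, 0.0]
ft_force: [-1.6, 1.4, 1.8]
width: 0.0676
```

jog_arm(
  commands=[
    {"dx": 0,"dy": 0,"dz": 0,"rx": 0,"ry": 0,"rz": 0,"claw": 255},
    {"dx": 0,"dy": 0,"dz": 0,"rx": 0,"ry": 0,"rz": 0,"claw": 255},
    {"dx": 0,"dy": 0,"dz": 0,"rx": 0,"ry": 0,"rz": 0,"claw": 255},
    {"dx": 0,"dy": 0,"dz": 0,"rx": 0,"ry": 0,"rz": 0,"claw": 255},
    {"dx": 0,"dy": 0,"dz": 0,"rx": 0,"ry": 0,"rz": 0,"claw": 255},
  ],
)

```text
clock: 26.75
tcp_pos: [0.4729, -0.3881, 0.0226]
tcp_rot: [-0.0, 0.995, 0.096, 0.0]
ft_force: [-0.4, 1.4, 5.4]
width: 0.0677
```

jog_arm(
  commands=[
    {"dx": 0,"dy": 0,"dz": -1,"rx": 0,"ry": 0,"rz": 0,"claw": 255},
    {"dx": 0,"dy": 0,"dz": -2,"rx": 0,"ry": 0,"rz": 0,"claw": 255},
    {"dx": 0,"dy": 0,"dz": -3,"rx": 0,"ry": 0,"rz": 0,"claw": 255},
    {"dx": 0,"dy": 0,"dz": -3,"rx": 0,"ry": 0,"rz": 0,"claw": 255},
    {"dx": 0,"dy": 0,"dz": -3,"rx": 0,"ry": 0,"rz": 0,"claw": 255},
  ],
)

```text
clock: 27.25
tcp_pos: [0.4726, -0.3882, 0.144]
tcp_rot: [-0.0, 0.995, 0.095, -0.0]
ft_force: [0.0, -1.2, -3.4]
width: 0.0676
```

jog_arm(
  commands=[
    {"dx": 0,"dy": 0,"dz": -3,"rx": 0,"ry": 0,"rz": 0,"claw": 255},
    {"dx": 0,"dy": 0,"dz": -3,"rx": 0,"ry": 0,"rz": 0,"claw": 255},
    {"dx": 0,"dy": 0,"dz": -2,"rx": 0,"ry": 0,"rz": 0,"claw": 255},
    {"dx": 0,"dy": 0,"dz": 0,"rx": 0,"ry": 0,"rz": 0,"claw": 255},
    {"dx": 0,"dy": 0,"dz": 0,"rx": 0,"ry": 0,"rz": 0,"claw": 255},
  ],
)

```text
clock: 27.75
tcp_pos: [0.4726, -0.3881, 0.2222]
tcp_rot: [0.0, 0.995, 0.095, 0.0]
ft_force: [-0.5, 0.3, -3.7]
width: 0.0674
```

```bash
python3 look.py w16 .212
python3 - <<'E'
from h import *
c=capture("scene"); cv2.imwrite("pics/s16.png",cv2.resize(c["image"][100:300,150:450,::-1],(800,533)))
E
```

```text
27.8 [ 0.4723 -0.3879  0.2214] yaw 10.96 0.0679 [ 0.5 -0.2 -5.4]
tcp proj at z [398.92361121 370.04008212] px800 per mm 2.676573035998475
```

View pics/w16.png

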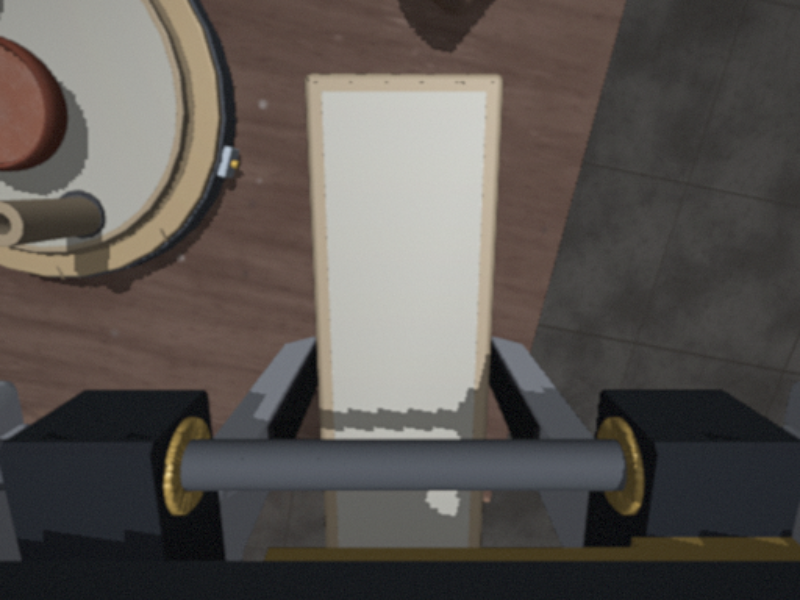

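View pics/s16.png

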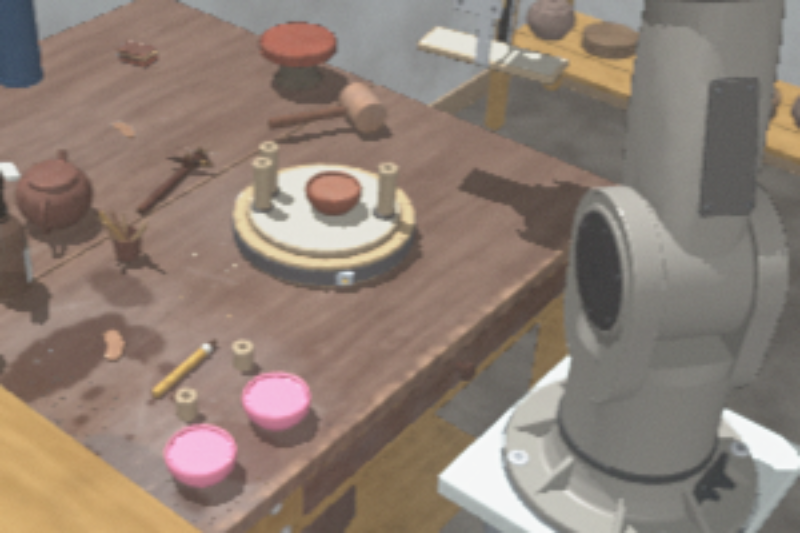

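Run:
```python
from h import *
import pickle; c=pickle.load(open("w16.pkl","rb"))
t=np.array([.4723,-.3879,.2214]); y=np.radians(10.96); tx=np.array([np.cos(y),np.sin(y)]);ty=np.array([np.sin(y),-np.cos(y)])
for z in (.2,.205,.2108,.216,.222):
    a,b,m=[ray(c,np.array(p)*.64,z)[:2] for p in ((306.5,75),(501,75),(404,75))]
    e,f=[ray(c,np.array(p)*.64,z)[:2] for p in ((321.5,435),(489,435))]
    print(z,"far w",np.linalg.norm(a-b)*1e3,"mid w",np.linalg.norm(e-f)*1e3,"far x",(m-t[:2])@tx,"edge ang",np.degrees(np.arctan2(*((a+b)/2-(e+f)/2)[::-1])),"mid y",((a+b)/2-t[:2])@ty,((e+f)/2-t[:2])@ty)
```

```text
0.2 far w 69.22734347390923 mid w 71.63054371624693 far x 0.10726469360394657 edge ang 11.32941259805799 mid y 0.001649688797273273 0.0025644075720687434
0.205 far w 67.31100057228831 mid w 69.6476757178294 far x 0.10620470313324194 edge ang 11.32941259805799 mid y 0.0016400701336682642 0.002529467774601084
0.2108 far w 65.08804280640803 mid w 67.34754883966498 far x 0.10497511418722472 edge ang 11.329412598057996 mid y 0.0016289124838864937 0.0024889376095386492
0.216 far w 63.095046188722264 mid w 65.28536612131072 far x 0.10387272409769187 edge ang 11.329412598057994 mid y 0.0016189090737372934 0.0024526002201722876
0.222 far w 60.79543470677721 mid w 62.90592452320959 far x 0.10260073553284643 edge ang 11.329412598058 mid y 0.0016073666774113313 0.00241067246321115
```

Run:
```python
from h import *
c=capture("scene")
t=np.array([.4723,-.3879]); y=np.radians(10.96); tx=np.array([np.cos(y),np.sin(y)]);ty=np.array([np.sin(y),-np.cos(y)])
im=c["image"][60:180,260:400,::-1]; im=cv2.resize(im,(784,672),interpolation=cv2.INTER_NEAREST); k=5.6
for tilt,col in ((0,(0,255,0)),(-.006,(0,0,255))):
  P=[]
  for a,b in ((1,1),(1,-1),(-1,-1),(-1,1)):
    p=t+a*.105*tx+b*.034*ty; q=proj(c,[*p,.2108+a*tilt]); P.append((q-[260,60])*k+k/2)
  cv2.polylines(im,[np.array(P,np.int32)],True,col,1); print(np.round(P))
cv2.imwrite("pics/s17.png",im[:600])
```

```text
[[301. 277.]
 [259. 314.]
 [547. 390.]
 [583. 349.]]
[[301. 285.]
 [259. 322.]
 [548. 382.]
 [584. 341.]]
```

View pics/s17.png

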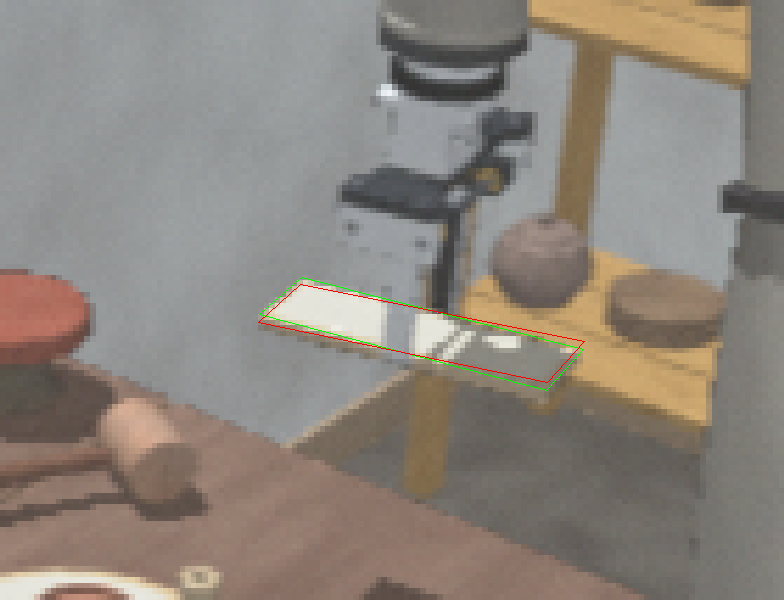

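jog_arm(
  commands=[
    {"dx": 0.8,"dy": -1.6,"dz": 0,"rx": 0,"ry": 0,"rz": 0,"claw": 255},
    {"dx": 1.5,"dy": -2.9,"dz": 0,"rx": 0,"ry": 0,"rz": 0,"claw": 255},
    {"dx": 1.5,"dy": -2.9,"dz": 0,"rx": 0,"ry": 0,"rz": 0,"claw": 255},
    {"dx": 1.5,"dy": -3.0,"dz": 0,"rx": 0,"ry": 0,"rz": 0,"claw": 255},
    {"dx": 1.5,"dy": -3.0,"dz": 0,"rx": 0,"ry": 0,"rz": 0,"claw": 255},
  ],
)

```text
clock: 28.4
tcp_pos: [0.5141, -0.2415, 0.2217]
tcp_rot: [-0.0, 0.995, 0.096, -0.0]
ft_force: [0.6, -0.0, -3.5]
width: 0.0676
```

jog_arm(
  commands=[
    {"dx": 1.5,"dy": -3.0,"dz": 0,"rx": 0,"ry": 0,"rz": 0,"claw": 255},
    {"dx": 1.5,"dy": -3.0,"dz": 0,"rx": 0,"ry": 0,"rz": 0,"claw": 255},
    {"dx": 1.5,"dy": -2.9,"dz": 0,"rx": 0,"ry": 0,"rz": 0,"claw": 255},
    {"dx": 1.0,"dy": -2.0,"dz": 0,"rx": 0,"ry": 0,"rz": 0,"claw": 255},
    {"dx": 0.6,"dy": -1.2,"dz": 0,"rx": 0,"ry": 0,"rz": -3,"claw": 255},
  ],
)

```text
clock: 28.9
tcp_pos: [0.5511, -0.1104, 0.2219]
tcp_rot: [-0.0, 0.992, 0.124, -0.0]
ft_force: [0.3, 0.1, -3.3]
width: 0.0674
```

jog_arm(
  commands=[
    {"dx": 0,"dy": 0,"dz": 0,"rx": 0,"ry": 0,"rz": -4,"claw": 255},
    {"dx": 0,"dy": 0,"dz": 0,"rx": 0,"ry": 0,"rz": -4.5,"claw": 255},
    {"dx": 0,"dy": 0,"dz": 0,"rx": 0,"ry": 0,"rz": -4.5,"claw": 255},
    {"dx": 0,"dy": 0,"dz": 0,"rx": 0,"ry": 0,"rz": -3.5,"claw": 255},
    {"dx": 0,"dy": 0,"dz": 0,"rx": 0,"ry": 0,"rz": 0,"claw": 255},
  ],
)

```text
clock: 29.4
tcp_pos: [0.5506, -0.1135, 0.222]
tcp_rot: [-0.0, 0.965, 0.264, -0.0]
ft_force: [0.2, -0.1, -2.8]
width: 0.0677
```

jog_arm(
  commands=[
    {"dx": 0,"dy": 0,"dz": 0,"rx": 0,"ry": 0,"rz": 0,"claw": 255},
    {"dx": 0,"dy": 0,"dz": 0,"rx": 0,"ry": 0,"rz": 0,"claw": 255},
  ],
)

```text
clock: 29.6
tcp_pos: [0.5509, -0.1134, 0.2223]
tcp_rot: [-0.0, 0.965, 0.262, -0.0]
ft_force: [-0.3, -0.6, -2.5]
width: 0.0677
```

```bash
python3 look.py w17 .21
python3 - <<'E'
from h import *
c=capture("scene"); cv2.imwrite("pics/s18.png",cv2.resize(c["image"][60:210,200:400,::-1],(800,600)))
E
```

```text
29.65 [ 0.5509 -0.1134  0.2224] yaw 30.42 0.0674 [-0.   1.6 -3.2]
tcp proj at z [399.52996917 366.19342023] px800 per mm 2.643423986104868
```

View pics/s18.png

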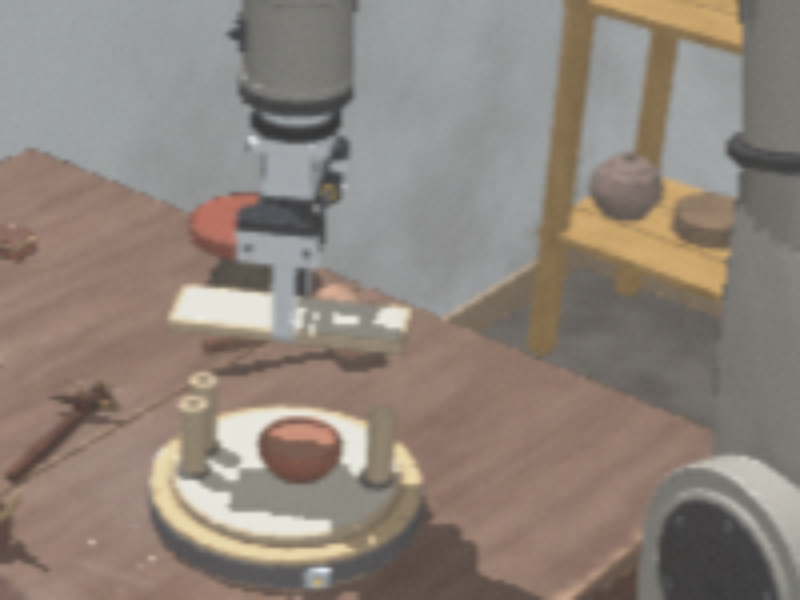

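View pics/w17.png

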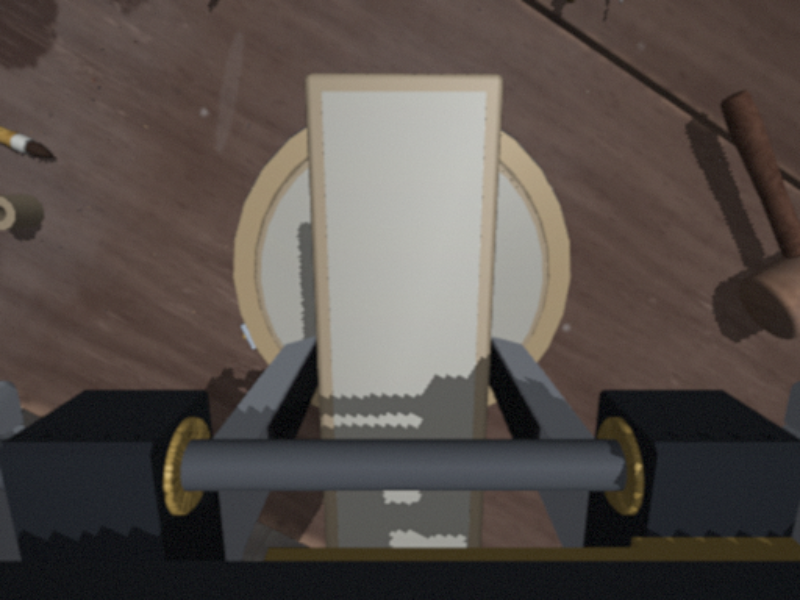

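jog_arm(
  commands=[
    {"dx": 0,"dy": 0,"dz": 1.5,"rx": 0,"ry": 0,"rz": 0,"claw": 255},
    {"dx": 0,"dy": 0,"dz": 2.5,"rx": 0,"ry": 0,"rz": 0,"claw": 255},
    {"dx": 0,"dy": 0,"dz": 2.5,"rx": 0,"ry": 0,"rz": 0,"claw": 255},
    {"dx": 0,"dy": 0,"dz": 0.9,"rx": 0,"ry": 0,"rz": 0,"claw": 255},
    {"dx": 0,"dy": 0,"dz": 0.1,"rx": 0,"ry": 0,"rz": 0,"claw": 255},
  ],
)

```text
clock: 30.2
tcp_pos: [0.5502, -0.1131, 0.146]
tcp_rot: [-0.001, 0.965, 0.263, -0.001]
ft_force: [0.3, -0.0, -3.3]
width: 0.0679
```

jog_arm(
  commands=[
    {"dx": 0,"dy": 0,"dz": 0.2,"rx": 0,"ry": 0,"rz": 0,"claw": 255},
    {"dx": 0,"dy": 0,"dz": 0,"rx": 0,"ry": 0,"rz": 0,"claw": 255},
    {"dx": 0,"dy": 0,"dz": 0,"rx": 0,"ry": 0,"rz": 0,"claw": 255},
  ],
)

```text
clock: 30.5
tcp_pos: [0.5515, -0.1133, 0.1463]
tcp_rot: [0.0, 0.965, 0.263, 0.001]
ft_force: [-0.7, -0.4, -3.0]
width: 0.0677
```

jog_arm(
  commands=[
    {"dx": 0,"dy": 0,"dz": 0.2,"rx": 0,"ry": 0,"rz": 0,"claw": 255},
    {"dx": 0,"dy": 0,"dz": 0,"rx": 0,"ry": 0,"rz": 0,"claw": 255},
    {"dx": 0,"dy": 0,"dz": 0,"rx": 0,"ry": 0,"rz": 0,"claw": 255},
  ],
)

```text
clock: 30.8
tcp_pos: [0.551, -0.1133, 0.1436]
tcp_rot: [0.0, 0.965, 0.263, 0.0]
ft_force: [0.1, 0.2, -3.7]
width: 0.0674
```

jog_arm(
  commands=[
    {"dx": 0,"dy": 0,"dz": 0.1,"rx": 0,"ry": 0,"rz": 0,"claw": 255},
    {"dx": 0,"dy": 0,"dz": 0,"rx": 0,"ry": 0,"rz": 0,"claw": 255},
    {"dx": 0,"dy": 0,"dz": 0,"rx": 0,"ry": 0,"rz": 0,"claw": 255},
  ],
)

```text
clock: 31.1
tcp_pos: [0.551, -0.1133, 0.1425]
tcp_rot: [-0.0, 0.965, 0.263, -0.0]
ft_force: [0.6, -0.4, -2.7]
width: 0.0676
```

jog_arm(
  commands=[
    {"dx": 0,"dy": 0,"dz": 0.1,"rx": 0,"ry": 0,"rz": 0,"claw": 255},
    {"dx": 0,"dy": 0,"dz": 0,"rx": 0,"ry": 0,"rz": 0,"claw": 255},
    {"dx": 0,"dy": 0,"dz": 0,"rx": 0,"ry": 0,"rz": 0,"claw": 255},
  ],
)

```text
clock: 31.4
tcp_pos: [0.5511, -0.1133, 0.1416]
tcp_rot: [0.0, 0.965, 0.263, 0.0]
ft_force: [-0.5, 0.7, -1.4]
width: 0.0676
```

Contact is starting (force −3 → −1.4). One small step more, then release.

jog_arm(
  commands=[
    {"dx": 0,"dy": 0,"dz": 0.1,"rx": 0,"ry": 0,"rz": 0,"claw": 255},
    {"dx": 0,"dy": 0,"dz": 0,"rx": 0,"ry": 0,"rz": 0,"claw": 255},
    {"dx": 0,"dy": 0,"dz": 0,"rx": 0,"ry": 0,"rz": 0,"claw": 255},
  ],
)

```text
clock: 31.7
tcp_pos: [0.5514, -0.1132, 0.1415]
tcp_rot: [0.0, 0.965, 0.263, 0.0]
ft_force: [-4.1, 0.4, 13.4]
width: 0.0674
```

jog_arm(
  commands=[
    {"dx": 0,"dy": 0,"dz": 0,"rx": 0,"ry": 0,"rz": 0,"claw": 60},
    {"dx": 0,"dy": 0,"dz": 0,"rx": 0,"ry": 0,"rz": 0,"claw": 45},
    {"dx": 0,"dy": 0,"dz": 0,"rx": 0,"ry": 0,"rz": 0,"claw": 20},
    {"dx": 0,"dy": 0,"dz": 0,"rx": 0,"ry": 0,"rz": 0,"claw": 0},
    {"dx": 0,"dy": 0,"dz": 0,"rx": 0,"ry": 0,"rz": 0,"claw": 0},
  ],
)

```text
clock: 32.2
tcp_pos: [0.551, -0.1133, 0.1404]
tcp_rot: [-0.0, 0.965, 0.263, -0.0]
ft_force: [1.1, 0.4, 0.6]
width: 0.0934
```

jog_arm(
  commands=[
    {"dx": 0,"dy": 0,"dz": -1,"rx": 0,"ry": 0,"rz": 0,"claw": 0},
    {"dx": 0,"dy": 0,"dz": -3,"rx": 0,"ry": 0,"rz": 0,"claw": 0},
    {"dx": 0,"dy": 0,"dz": -4,"rx": 0,"ry": 0,"rz": 0,"claw": 0},
    {"dx": 0,"dy": 0,"dz": -4,"rx": 0,"ry": 0,"rz": 0,"claw": 0},
    {"dx": 0,"dy": 0,"dz": -2,"rx": 0,"ry": 0,"rz": 0,"claw": 0},
  ],
)

```text
clock: 32.7
tcp_pos: [0.5519, -0.1132, 0.2848]
tcp_rot: [0.001, 0.965, 0.263, 0.002]
ft_force: [0.6, -0.0, 0.1]
width: 0.0939
```

jog_arm(
  commands=[
    {"dx": 0,"dy": 0,"dz": 0,"rx": 0,"ry": 0,"rz": 0,"claw": 0},
    {"dx": 0,"dy": 0,"dz": 0,"rx": 0,"ry": 0,"rz": 0,"claw": 0},
    {"dx": 0,"dy": 0,"dz": 0,"rx": 0,"ry": 0,"rz": 0,"claw": 0},
  ],
)

```text
clock: 33.0
tcp_pos: [0.5505, -0.1132, 0.2797]
tcp_rot: [-0.0, 0.965, 0.263, -0.001]
ft_force: [0.3, -0.1, 0.1]
width: 0.0942
```

```bash
python3 look.py w18 .131
python3 - <<'E'
from h import *
c=capture("scene"); cv2.imwrite("pics/s19.png",cv2.resize(c["image"][120:210,220:340,::-1],(800,600)))
c=capture("top"); 
im=cv2.resize(c["image"][130:250,220:380,::-1],(800,600),interpolation=cv2.INTER_NEAREST)
cv2.imwrite("pics/t19.png",im)
E
```

```text
33.05 [ 0.5505 -0.1132  0.2796] yaw 30.47 0.0939 [-0.2 -0.2 -0.1]
tcp proj at z [400.96156379 289.96525648] px800 per mm 1.469337235648186
```

View pics/s19.png

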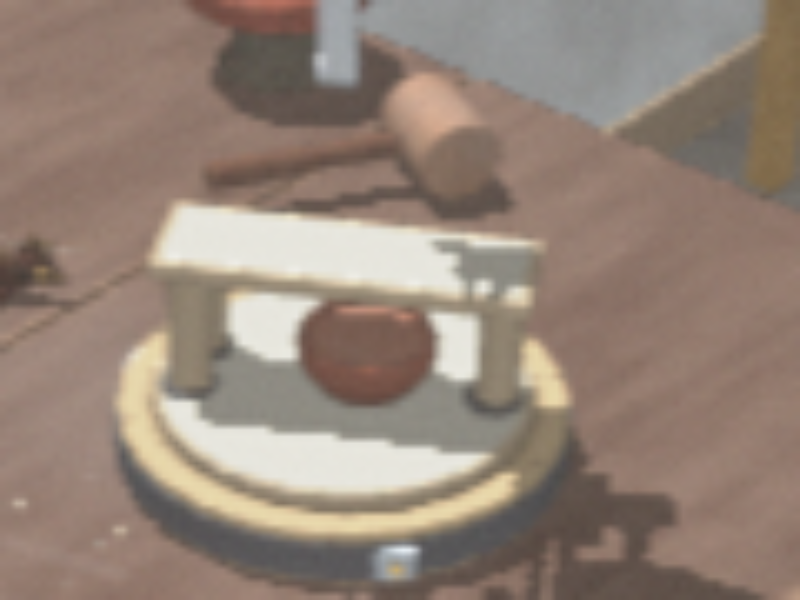

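View pics/w18.png

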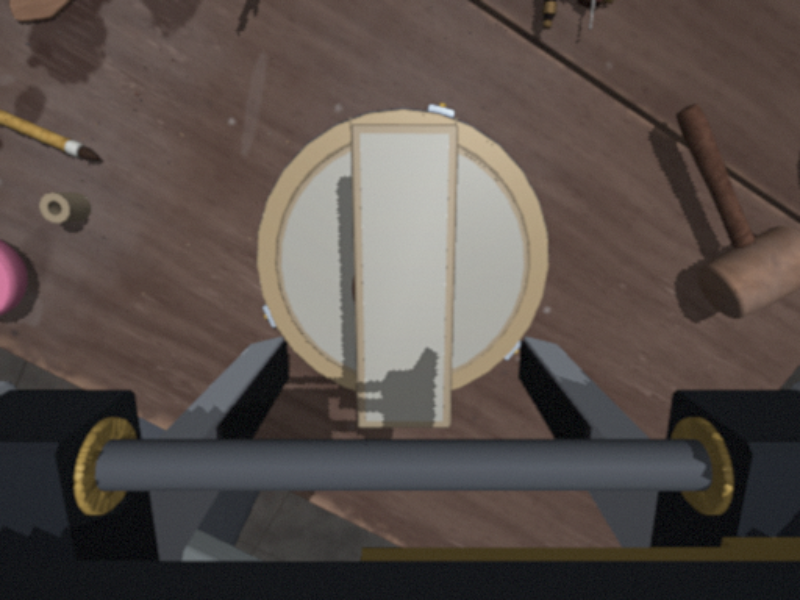

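Run:
```python
from h import *
import pickle; c=pickle.load(open("w18.pkl","rb"))
W=np.array([ray(c,np.array(p)*.64,.131)[:2] for p in ((351,124),(458,124),(452,428),(358,428))])
print(W.mean(0),np.degrees(np.arctan2(*((W[0]+W[1]-W[2]-W[3])[::-1]))),np.linalg.norm(W[0]-W[3]))
print(monitor.get_obs()["clock"]); env.job_done()
```

```text
[ 0.55296695 -0.1146973 ] 30.699903292033625 0.20772092549593796
33.15
the job is handed in; nothing more can be done
```

The hearth is packed and handed in at 33 s of the 112 s allowed. One tall post stands upright on each of the three dark pads, and the long shelf lies flat across them. I worked from the wrist camera.

- **Shelf position:** my last measurement put its centre at (0.553, −0.115), about 2 mm from the target of (0.551, −0.1135). Its angle was 30.7° against the wanted 30.5°.
- **Shelf support:** the last pictures show it level and resting on the posts, with the gripper about 14 cm above it and touching nothing.
- **Posts on pads:** all three stood upright after release. The pair of posts is about 1.5–2 mm off the pad centres; the single one should be within about 1 mm, but I did not measure it again after release.
- **Bowl and short posts:** the bowl is upright under the shelf, and I saw no sign that it moved. I did not touch the short posts, and they stayed on the bench.
- **Forces:** readings at the end of each move stayed below 15 N.
- **Check that disagreed:** one wrist-camera estimate hinted that the held shelf tilted about 3°. The scene camera showed it level, so I went ahead.

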